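# Prop the candle bin open and fetch a candle

### The job

Open the candle bin: tip its clear lid right back until it rests against its stop while the stay is still folded down, then swing the stay at its right-hand side fully up and bring the lid gently forward again, never letting it slam, until it rests on the stay by itself. With the lid propped like that, reach in, take out the red candle and stand it upright in the middle of the round wooden plate. Leave the other two candles standing in the bin, and do not knock over or shove the plate or the goods around the bin.

Things in the scene. Friction and masses are not known exactly. Their poses are not given: they have to be found in the camera images.
- bin: Plywood bulk bin fixed to the table, open box 170 (x) x 290 (y) x 120 mm tall, walls and floor 5 mm. Origin: centre of its underside. Its x axis points from the front (tab side, nearest the robot) to the back (lid hinge), y to its left, z up; it may be turned by up to 0.2 rad. The lid, the stay and three candles (in one row along y, 80 mm apart, about 25 mm in front of the bin's middle, on its floor) belong to it.
- lid (a joint): Angle of the clear lid with white edges (170 x 290 x 6 mm, 0.35 kg), rad. 0 = shut on the rim (start); grows as the front edge rises and goes back; 1.57 = upright; 1.85 = leaning back against its stop, where it stays by itself. Let go short of upright it falls shut. Resting on the fully raised stay it reads about 1.355 (up to 1.39 if the stay is a hair short of its stop).
- lid_hinge (a point): Middle of the lid's hinge line, at the lid's underside: in the bin frame x = +85 mm, y = 0, z = 120.5 mm. Hinge axis along the bin's y.
- lid_tab (a point): Grip point of the orange tab at the middle of the lid's front edge: 198 mm from the hinge line, 3 mm above the lid's underside plane. The tab sticks out 44 mm beyond the lid's edge in the plane of the lid (this point is 28 mm out), is 30 mm wide along the bin's y and 8 mm thick. Level when the lid is shut, pointing up when the lid is open; pinched on its two sides (along y) it can turn between the finger pads.
- lid_catch (a point): Middle of the underside of the steel catch plate on the right side of the lid (55 mm along the lid, 95 to 150 mm from the hinge line; sticks out 60 mm to the right of the lid's edge, 6 mm thick). This is what rests on the stay's roller.
- stay (a joint): Angle of the stay, a dark steel bar beside the bin's right wall (-y), rad. About 0 to 0.12 at the start = folded, lying level and pointing to the back (+x of the bin); grows as its tip rises; 1.10 = fully up against its stop, leaning back about 27 degrees from upright. Its pivot is stiff (0.06 N m), so it stays where it is left; the resting lid pushes it towards the stop, never down.
- stay_pivot (a point): Pivot of the stay: in the bin frame x = -15, y = -185, z = 95.5 mm; axis along the bin's y. The bar stands 35 mm clear of the bin's wall.
- stay_grip (a point): Middle of the yellow grip sleeve on the stay (44 mm long, 12 mm wide along the bin's y, 16 mm thick), 65 mm from the pivot. Pinched on its two sides (along y) it can turn between the finger pads.
- stay_tip (a point): Centre of the black roller at the stay's tip (16 mm diameter, 20 mm wide), 150 mm from the pivot.
- candle_red: Red rigid pillar candle, upright, 50 mm diameter, 110 mm tall, about 0.18 kg. Origin: centre of its underside, z up. Starts in any of the three places in the bin; its top is 5 mm below the rim.
- candle_white: White candle, same size, in another of the three places.
- candle_grey: Grey candle, same size, in the remaining place.
- plate: Loose round dark wooden candle plate, flat on top, 120 mm across at the top, 12 mm tall, 0.4 kg, on the table to the robot's left of the bin. Origin: centre of its underside.
- plate_top (a point): Centre of the plate's upper face.
- lantern_black: Bystander: black metal lantern, 120 x 120 x 230 mm. Origin: centre of its underside.
- lantern_white: Bystander: small white metal lantern, 90 x 90 x 170 mm. Origin: centre of its underside.
- lantern_copper: Bystander: dark lantern with copper-coloured roof, 100 x 100 x 190 mm. Origin: centre of its underside.
- basket: Bystander: slatted wooden basket, 160 x 200 x 80 mm, empty. Origin: centre of its underside.
- carton: Bystander: cardboard carton, 100 x 140 x 70 mm. Origin: centre of its underside.
- jar: Bystander: green glass jar, 68 mm across, 90 mm tall. Origin: centre of its underside.
- bowl: Bystander: blue bowl, 110 mm across, 50 mm tall. Origin: centre of its underside.
Mind the look-alikes: they are no part of the job. There is more than one size of the plate; the one meant has the size given above.

How it is judged:
By the outcome, as a careful person would: the job done as asked, in the order asked, and still so for the second after the job is handed in, with the robot touching nothing.
It also fails if it takes over 72 s, if anything falls off the work surface, if the arm or the gripper's body presses on something with over 40 N, if the wrist force passes 120 N, or if a joint passes its speed limit or range.

### The arm

A 6-joint arm with a two-finger parallel gripper is mounted at the origin on the work surface. World frame = base frame: x ahead of the robot, y to its left, z up, the work surface at z = 0. Lengths are in mm, angles in rad, forces in N, time in s.
With the tool pointing down it reaches from about 400 to 925 mm from the base axis. Payload 12.5 kg.
Tool frame: the origin (TCP) lies where the fingers leave the gripper's body, on its centre line; the fingertips stand 78 mm ahead of it and the grasp point (between the pads) lies 59 mm ahead of it; z points along the fingers, y is the direction in which the jaws open and shut (so a half turn about z gives the same grasp; the last joint's range is limited). The gripper opens to 95 mm and grips with 3 to 60 N. Pads are 20 mm wide; open, the fingers measure 119 mm over their backs; the gripper's body (75 mm by 180 mm) begins 59 mm behind the grasp point.
Start: joints at [-1.443, 0.491, 1.559, -0, 1.092, -0.106], TCP at [144.819, -608.001, 292.261] pointing down, gripper open.
Joint ranges: [-3.1, 3.1], [-0.84, 2.19], [0.05, 2.79], [-1.13, 4.28], [0.06, 2.93], [-2.69, 2.69]. Speed limits (rad/s): [2.22, 2.22, 2.79, 3.14, 3.14, 3.14].

### API

Orientations are given as [roll, pitch, yaw] about the fixed x, y, z axes, in that order (R = Rz(yaw) Ry(pitch) Rx(roll)).
In Python, from cell import env, viewer, ticket, search_frame gives the robot as it stands.
- The arm moves only by the shell command python3 -m inch 'ROWS'. ROWS is a JSON object of lists of equal length, an entry for each row: "hand": the opening, from 0 (shut) to 1 (fully open); "delta_pos": the shift along the tool's x, y, z in cm, a list of three; "turn": the turn about the tool's z in rad. A call has 1 to 20 rows; each row shifts and turns the commanded pose from where the row before left it, along the tool's axes as they then stand; what a row does not reach is not made up. A row lasts 1/10 s, in which the tool goes at most 50 mm and 8.59 degrees, less where a joint would pass 70% of its speed; a pose out of reach is approached as far as the arm can. A call is refused whole if a number of a shift passes 5 or a number of a turn 0.15, either way. A call with a gripper value outside its range is refused whole. The fingers move at their own pace and stop on an object; the grip force is fixed at half the most. Time passes only in rows, so rows that do not move let the fingers close. It gives the time, the measured TCP pose, the force and the opening at its end, in the units of the state.
- env.state(): the state, without advancing time (a new reading comes with each control period).
- viewer.read_camera(name): name is "side" or "top" or "wrist"; returns (picture, depth): 480x640x3 uint8, blue, green, red; 480x640 float32, mm along the optical axis (not along the pixel's ray), 0 where there is no reading.
- viewer.get_calibration(name): a dict with "fx", "fy", "cx", "cy" (pixels), "T" (4x4, takes a point from camera to world coordinates). Camera axes: x right, y down, z forward; pixel columns grow to the right and rows downward; lengths in mm; the calibration is good to about 2 mm. A picture is of the moment at which its call begins: read the wrist's pose just before it. get_calibration takes no time and is no camera call; for the wrist camera it gives the pose at the moment of the call.
- ticket.job_done(): hands the job in, once; it reports no verdict.
Trained networks look in the newest picture that a camera, given by its name, has taken for a name from the list of things; names that differ only in an ending like _2 or _b are one class to them, and where a whole thing is asked for, a point or a joint stands for the part that bears it (a point fixed in the world has none). Each returns a list of dicts, best first, with "p" (0 to 1); they miss things now and then, are a little off and sometimes report something else, mostly with a low value. They report only what shows in the picture. A call takes as long as a camera call. They do not tell look-alikes from the thing itself.
- search_frame(camera, label): "centre" ([column, row] in pixels, amid what is visible of it).
The state is a dict: "t": time; "joints": joint angles; "qvel": joint speeds; "tau": joint torques, N m; "eef_pos": TCP position; "tcp_rot": TCP orientation; "ft_force": force on the tool from outside, world axes, zero at the start; "moment": the same for the moment, N m; "opening": opening from 0.0 (shut) to 1.0 (fully open).
Only numpy, scipy, OpenCV 4.12 (cv2) and the standard library are available. Lean on these libraries where they do the work, as an engineer would, in place of code of your own. Each camera call takes 0.05 s, during which the arm holds its last target.

## Working session

There is one attempt and no reset: what is moved stays moved. The work goes in short steps, Python scripts to look and compute and a shell command to move; the robot and the scene stay as the last step left them, time stands still between calls to the robot, and variables do not carry over. Pictures are saved under pics/ and viewed, and the job is handed in when it is done.

I'll start by looking at the scene.

```bash
ls -la; mkdir -p pics; python3 - <<'E'
from cell import env, viewer, ticket, search_frame
import cv2, numpy as np
print(env.state())
for n in ["side","top"]:
    p,d=viewer.read_camera(n); cv2.imwrite(f"pics/{n}0.png",p); np.save(f"pics/{n}0_d.npy",d)
    c=viewer.get_calibration(n); print(n,c)
E
```

```text
total 12
drwxr-xr-x  3 agent agent 4096 Dec  6 12:07 .
drwxr-xr-x 23 root  root  4096 Dec  6 12:07 ..
drwxr-xr-x  2 agent agent 4096 Dec  6 12:07 pics
{'t': 0.0, 'joints': array([-1.44259236e+00,  4.91546938e-01,  1.55946879e+00,  2.60043938e-06,
        1.09172360e+00, -1.05615150e-01]), 'qvel': array([-0.00017221,  0.00023673, -0.0006247 ,  0.00082964,  0.00055582,
       -0.00169456]), 'tau': array([-2.40897403e-03, -6.12653947e+01, -2.58188438e+01,  6.93266024e-02,
        4.81971481e-02, -7.80246728e-05]), 'eef_pos': array([ 144.80025272, -607.81844552,  291.66289027]), 'tcp_rot': array([-3.14045261e+00, -1.23174333e-04,  2.33817848e-01]), 'ft_force': array([ 0.45984045, -0.00574722, -0.21959846]), 'moment': array([ 0.0552954 ,  0.01832562, -0.00413648]), 'opening': 0.9992245128223318}
side {'fx': 553.6063708316997, 'fy': 553.6063708316997, 'cx': 324.8909540675912, 'cy': 237.62397447618184, 'T': array([[-8.32351891e-01, -4.42554652e-01,  3.33670062e-01,
         5.40328113e+01],
       [-5.54184425e-01,  6.55454517e-01, -5.13087711e-01,
         7.22408171e+02],
       [ 8.36380405e-03, -6.11984278e-01, -7.90825702e-01,
         1.18941968e+03],
       [ 0.00000000e+00,  0.00000000e+00,  0.00000000e+00,
         1.00000000e+00]])}
top {'fx': 603.8137473046462, 'fy': 603.8137473046462, 'cx': 318.20096963721005, 'cy': 241.68443911665787, 'T': array([[-2.19667878e-03, -9.96546888e-01,  8.30028617e-02,
         3.77896631e+02],
       [-9.99975914e-01,  1.64257477e-03, -6.74341922e-03,
         3.53613453e+01],
       [ 6.58379503e-03, -8.30156756e-02, -9.96526493e-01,
         1.86688839e+03],
       [ 0.00000000e+00,  0.00000000e+00,  0.00000000e+00,
         1.00000000e+00]])}
```

View pics/side0.png

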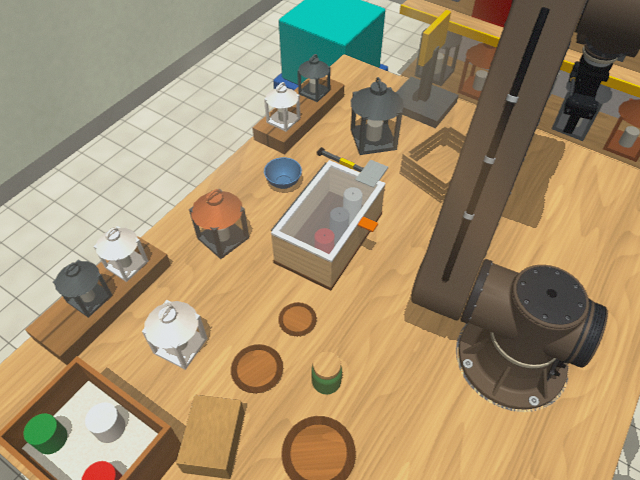

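View pics/top0.png

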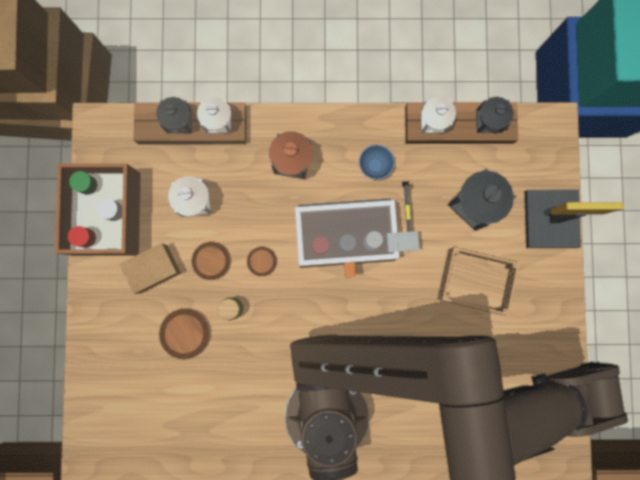

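The top view shows three plates: small at (262,261), medium at (211,260) and large at (184,333). There are two red candles, one in the bin at (321,244) and one in the tray at (80,237), which is a look-alike. The bin's orange tab is at (350,269) and the yellow sleeve of the stay at (408,212). Next I'll measure these.

```bash
cat > h.py <<'E'
import numpy as np, cv2
def px2w(c,u,v,d):
    p=np.array([(u-c['cx'])/c['fx']*d,(v-c['cy'])/c['fy']*d,d,1.]); return (c['T']@p)[:3]
def ray_z(c,u,v,z):
    R=c['T'][:3,:3]; o=c['T'][:3,3]; r=R@np.array([(u-c['cx'])/c['fx'],(v-c['cy'])/c['fy'],1.]); return o+r*(z-o[2])/r[2]
def w2px(c,P):
    q=np.linalg.inv(c['T'])@np.append(P,1); return np.array([c['cx']+c['fx']*q[0]/q[2],c['cy']+c['fy']*q[1]/q[2]])
def rpy(r):
    from scipy.spatial.transform import Rotation as Ro
    return Ro.from_euler('xyz',r).as_matrix()
E
python3 - <<'E'
from h import *
from cell import viewer
p=cv2.imread('pics/top0.png'); d=np.load('pics/top0_d.npy'); c=viewer.get_calibration('top')
cp=p[170:290,280:440]; cv2.imwrite('pics/crop_bin0.png',cv2.resize(cp,None,fx=5,fy=5,interpolation=cv2.INTER_CUBIC))
cp=p[220:370,130:290]; cv2.imwrite('pics/crop_pl0.png',cv2.resize(cp,None,fx=4,fy=4,interpolation=cv2.INTER_CUBIC))
for n,(u,v) in dict(small=(262,261),med=(211,260),big=(184,333)).items():
    W=px2w(c,u,v,d[v,u]); print(n,W)
    # mask by hsv darker brown
hsv=cv2.cvtColor(p,cv2.COLOR_BGR2HSV)
m=((hsv[...,2]<150)&(hsv[...,1]>110)).astype(np.uint8)
n,l,s,ce=cv2.connectedComponentsWithStats(m)
for i in range(1,n):
    if s[i,4]>300: 
        w=ray_z(c,ce[i][0],ce[i][1],12); print(s[i],ce[i],w,'diam mm', 2*np.sqrt(s[i,4]/np.pi)*1860/603.8)
og=((hsv[...,0]<14)&(hsv[...,1]>200)&(hsv[...,2]>180))
ys,xs=np.where(og[255:285,330:370]); print('tab px',xs.mean()+330,ys.mean()+255,len(xs), ray_z(c,xs.mean()+330,ys.mean()+255,123))
ye=((abs(hsv[...,0].astype(int)-27)<5)&(hsv[...,1]>150)&(hsv[...,2]>130)); ys,xs=np.where(ye[190:235,395:425]); print('yel',xs.mean()+395,ys.mean()+190,len(xs),d[int(ys.mean()+190),int(xs.mean()+395)],ray_z(c,xs.mean()+395,ys.mean()+190,105))
E
```

```text
small [473.84648774 196.84057224  -2.05670673]
med [476.42058187 351.9641662   13.3011957 ]
big [255.0265766  429.74739685  19.68116262]
[ 537    0  103  136 9031] [590.12744989  73.50747426] [1065.18728897 -839.17281012   12.        ] diam mm 330.3260437939229
[ 406  105  112   38 1556] [460.07133676 130.61953728] [ 881.11899775 -422.81265059   12.        ] diam mm 137.1133340169418
[277 133  36  36 517] [299.57253385 146.52804642] [830.6947107   80.33265052  12.        ] diam mm 79.03512898479921
[552 203  65  12 301] [575.51495017 210.44850498] [ 628.39399694 -776.32487295   12.        ] diam mm 60.305669413879244
[193 243  36  36 410] [210.63414634 260.77560976] [474.1076691 353.2787748  12.       ] diam mm 70.3828458746302
[160 309  49  50 817] [184.82864137 332.85312118] [254.95151959 428.87906046  12.        ] diam mm 99.35412961844092
[593 465  47  15 484] [616.99793388 474.01859504] [-167.65996659 -870.99300294   12.        ] diam mm 76.4711419634786
[  0 469  56  11 406] [ 26.4137931  475.22413793] [-163.8818786   893.07740557   12.        ] diam mm 70.03867341664909
tab px nan nan 0 [nan nan nan]<stdin>:16: RuntimeWarning: Mean of empty slice.
  ret = ret.dtype.type(ret / rcount)
<stdin>:17: RuntimeWarning: Mean of empty slice.
Traceback (most recent call last):
ValueError: cannot convert float NaN to integer
```

View pics/crop_bin0.png

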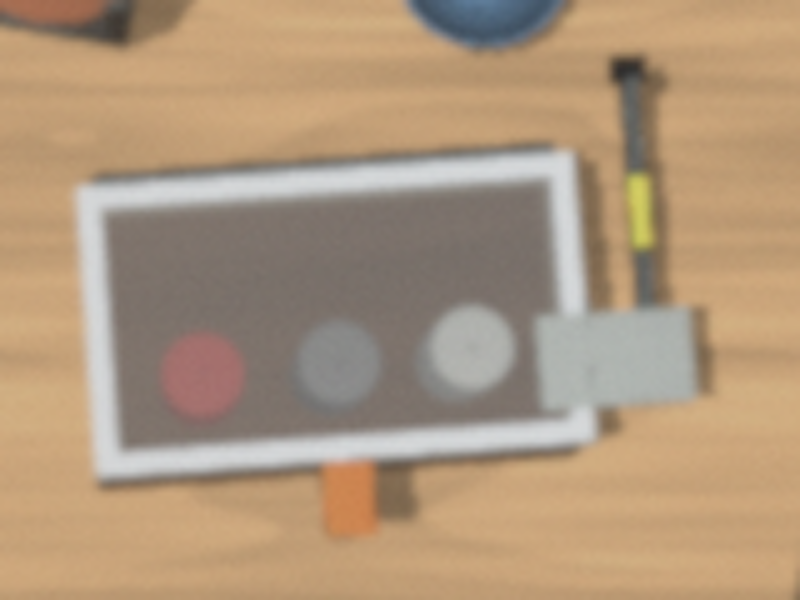

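View pics/crop_pl0.png

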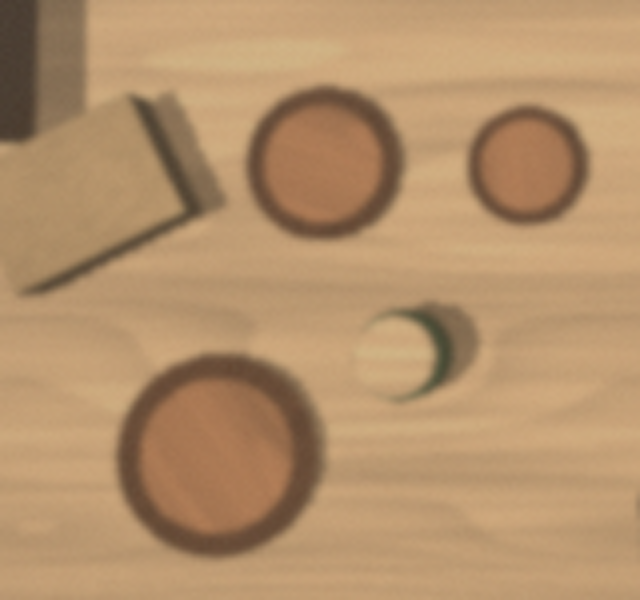

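The medium plate at (211,261) spans about 39 px, roughly 118 mm, so it is the one meant. Red stands at the robot's left in the bin, grey in the middle and white at the right. Next I'll fit the bin pose using both cameras.

```bash
python3 - <<'E'
from h import *
p=cv2.imread('pics/side0.png')
cp=p[135:295,260:420]; cv2.imwrite('pics/crop_side0.png',cv2.resize(cp,(800,800),interpolation=cv2.INTER_CUBIC)[:600])
E
```

```text
(no output)
```

View pics/crop_side0.png

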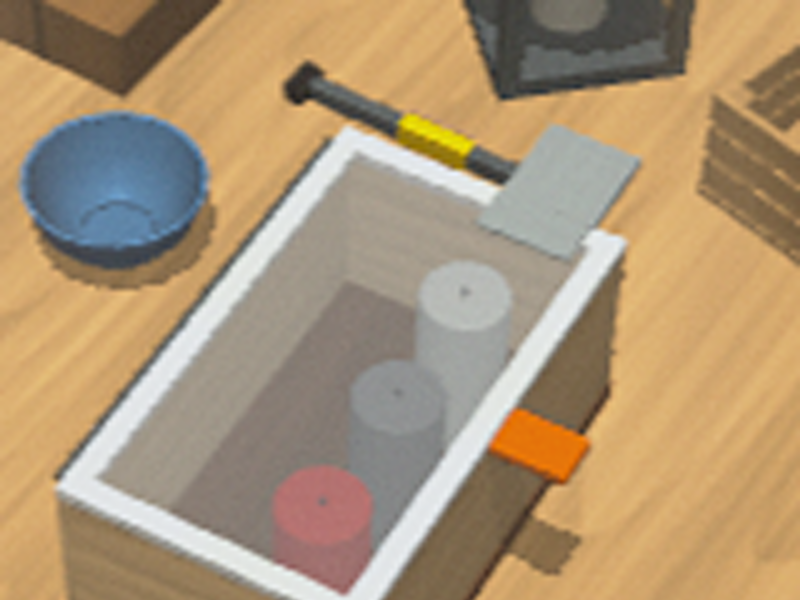

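```bash
cat > fit.py <<'E'
from h import *
from cell import viewer
from scipy.optimize import least_squares
ct=viewer.get_calibration('top'); cs=viewer.get_calibration('side')
T=lambda x,y:(x/5+280-.4,y/5+170-.4)
S=lambda x,y:(x/5+260-.4,y/5+135-.4)
a0=0.06
obs=[(ct,T(77,187),(85,145,126.5)),(ct,T(575,151),(85,-145,126.5)),(ct,T(597,440),(-85,-145,126.5)),(ct,T(100,482),(-85,145,126.5)),
(ct,T(350,537),(-129,0,127.5)),(ct,T(692,308),(-10,-205,126.5)),(ct,T(697,398),(-65,-205,126.5)),(ct,T(640,211),'g'),(ct,T(628,68),'t'),
(cs,S(350,127),(85,-145,126.5)),(cs,S(60,487),(85,145,126.5)),(cs,S(626,240),(-85,-145,126.5)),(cs,S(565,483),(-129,15,127.5)),(cs,S(590,442),(-129,-15,127.5)),(cs,S(303,85),'t'),(cs,S(435,141),'g')]
def bp(k,a):
    if k=='g': r=65
    elif k=='t': r=150
    else: return np.array(k,float)
    return np.array([-15+r*np.cos(a),-185,95.5+r*np.sin(a)])
def tw(q,P):
    c,s=np.cos(q[2]),np.sin(q[2]); return np.array([q[0]+c*P[0]-s*P[1],q[1]+s*P[0]+c*P[1],P[2]])
def res(q):
    # separate small px bias per camera (calibration ~2mm)
    return np.concatenate([w2px(c,tw(q,bp(k,q[3])))-np.array(o) for c,o,k in obs])
if __name__=='__main__':
    r=least_squares(res,[560,-40,0.08,0.05],loss='soft_l1'); print('bin',r.x)
    print(np.round(r.fun.reshape(-1,2),1))
    for nm,c,o in [('red',ct,T(202,376)),('grey',ct,T(338,363)),('white',ct,T(473,348)),('red',cs,S(322,500)),('grey',cs,S(397,392)),('white',cs,S(465,292))]:
        w=ray_z(c,o[0],o[1],115); dd=w[:2]-r.x[:2]; a=r.x[2]; print(nm,w[:2],'bin',dd@[np.cos(a),np.sin(a)],dd@[-np.sin(a),np.cos(a)])
    print('plate top',ray_z(ct,130+325/4-.4,220+163/4-.4,12), 'side',ray_z(cs,257,368,12))
    for nm,P in dict(tab=(-113,0,123.5),hinge=(85,0,120.5),grip=bp('g',r.x[3]),pivot=(-15,-185,95.5)).items(): print(nm,tw(r.x,P))
E
python3 fit.py; python3 - <<'E'
from h import *
p=cv2.imread('pics/side0.png')
cp=p[290:400,200:360]; cv2.imwrite('pics/crop_sp0.png',cv2.resize(cp,None,fx=5,fy=5,interpolation=cv2.INTER_CUBIC))
E
```

```text
bin [ 5.48669533e+02 -5.90979713e+01  7.08046837e-02  2.46769216e-02]
[[-0.3  0.3]
 [-0.5  0.4]
 [ 0.   0.8]
 [-0.8 -0.3]
 [ 0.6  0.2]
 [-0.5 -0.1]
 [ 0.1  0.8]
 [-0.3  0.6]
 [-0.3  0.8]
 [-1.  -0.7]
 [-1.1 -0.5]
 [ 0.  -0.5]
 [ 0.  -1.7]
 [ 0.4 -1.7]
 [-0.1 -0.2]
 [-0.1 -0.2]]
red [514.70802396  18.29062651] bin -28.40151672676855 79.59731774738344
grey [522.16941482 -60.94300661] bin -26.564247134379997 0.034352676451987425
white [ 530.81162136 -139.70913165] bin -23.516046402813327 -79.14581315548226
red [514.40093992  18.70960652] bin -28.67819036776215 80.03697278332797
grey [521.49821609 -60.63666493] bin -27.21209179723368 0.3874110931323657
white [ 529.10835618 -138.28341016] bin -25.11418043941662 -77.60316554379052
plate top [475.41466371 352.63307179  12.        ] side [471.07377292 356.63838405  12.        ]
tab [435.95266607 -67.09221702 123.5       ]
hinge [633.45655636 -53.08460057 120.5       ]
grip [ 611.61243668 -240.09855758   97.10383712]
pivot [ 546.79504128 -244.69561748   95.5       ]
```

View pics/crop_sp0.png

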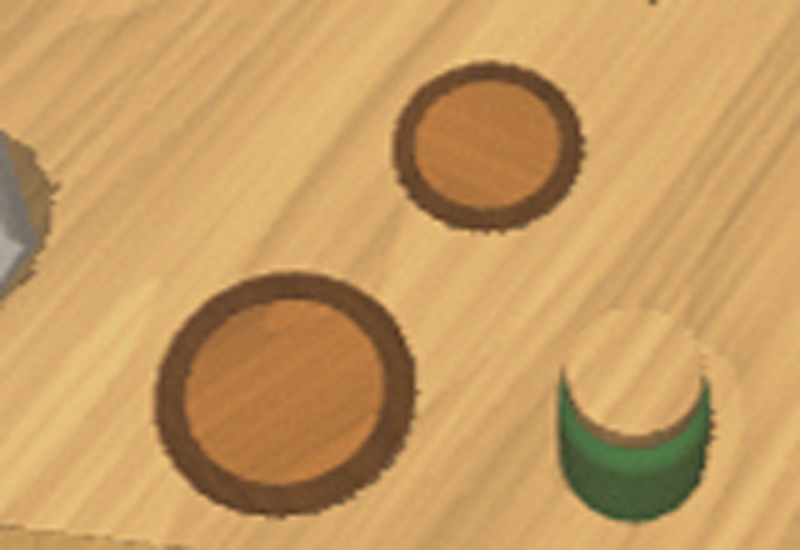

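The plate sizes are ambiguous: the medium plate is 119 mm at its outer ring, and the large one is 122 mm at its inner disc. I'll check the depth for heights and profiles.

```bash
python3 - <<'E'
from h import *
from cell import viewer
for cam in ['top','side']:
    d=np.load(f'pics/{cam}0_d.npy'); c=viewer.get_calibration(cam)
    vv,uu=np.mgrid[0:480,0:640]
    P=np.stack([(uu-c['cx'])/c['fx']*d,(vv-c['cy'])/c['fy']*d,d,np.ones_like(d)],-1)@c['T'].T
    for nm,(x,y) in dict(small=(474,197),med=(474,353),big=(255,429)).items():
        r=np.hypot(P[...,0]-x,P[...,1]-y); ok=d>0
        print(cam,nm,[(b,round(float(np.median(P[...,2][ok&(r>=b)&(r<b+6)])),1),int((ok&(r>=b)&(r<b+6)).sum())) for b in (0,12,24,30,36,42,48,54,60,66,72,78,84,90)])
E
```

```text
top small [(0, 9.0, 11), (12, 8.4, 61), (24, 7.2, 104), (30, 8.8, 132), (36, 6.9, 154), (42, 6.5, 169), (48, -2.2, 203), (54, -1.1, 227), (60, -2.2, 246), (66, -1.1, 268), (72, -1.5, 302), (78, -1.1, 309), (84, -1.8, 339), (90, -1.9, 367)]
top med [(0, 11.6, 12), (12, 11.4, 55), (24, 10.9, 104), (30, 11.5, 133), (36, 10.3, 155), (42, 10.5, 177), (48, 10.2, 201), (54, 8.9, 236), (60, -0.3, 219), (66, -0.9, 273), (72, -1.5, 298), (78, -2.0, 323), (84, -1.6, 334), (90, -2.0, 373)]
top big [(0, 18.4, 12), (12, 15.5, 62), (24, 14.8, 112), (30, 14.3, 135), (36, 13.8, 160), (42, 14.5, 182), (48, 14.4, 209), (54, 13.9, 233), (60, 13.8, 267), (66, 13.0, 285), (72, 10.5, 330), (78, -0.6, 267), (84, -1.7, 350), (90, -1.4, 381)]
side small [(0, 9.4, 17), (12, 9.0, 84), (24, 9.2, 143), (30, 9.8, 176), (36, 9.2, 231), (42, 7.7, 209), (48, 0.4, 323), (54, -0.1, 311), (60, -0.1, 349), (66, -0.2, 386), (72, -0.1, 423), (78, -0.4, 455), (84, -0.0, 484), (90, 0.0, 520)]
side med [(0, 13.5, 20), (12, 12.6, 101), (24, 12.6, 180), (30, 12.6, 223), (36, 12.2, 264), (42, 12.1, 307), (48, 12.0, 338), (54, 10.9, 381), (60, 0.9, 412), (66, 0.2, 462), (72, -0.1, 498), (78, -0.0, 542), (84, 0.2, 561), (90, -0.2, 583)]
side big [(0, 16.4, 27), (12, 16.0, 137), (24, 16.3, 237), (30, 16.4, 297), (36, 16.2, 366), (42, 16.3, 396), (48, 16.0, 441), (54, 15.8, 514), (60, 15.7, 513), (66, 15.5, 474), (72, 14.4, 342), (78, 0.1, 543), (84, 0.0, 531), (90, -0.1, 549)]
```

The medium plate's height is 12 mm and it is flat out to about r=60, so it is the right one, at about (473,354). The bin is at (548.7,-59.1) with yaw 0.071, and the red candle stands at bin (-28,+80). I'll put a helper in a file for converting displacements to tool axes, then move to above the tab.

```bash
cat >> h.py <<'E'
BIN=np.array([548.7,-59.1,0.071])
def b2w(P,q=None):
    q=BIN if q is None else q
    c,s=np.cos(q[2]),np.sin(q[2]); return np.array([q[0]+c*P[0]-s*P[1],q[1]+s*P[0]+c*P[1],P[2]])
def w2b(W,q=None):
    q=BIN if q is None else q
    c,s=np.cos(q[2]),np.sin(q[2]); d=np.array(W)[:2]-q[:2]; return np.array([c*d[0]+s*d[1],-s*d[0]+c*d[1],W[2]])
def lidtab(th): return np.array([85-198*np.cos(th)+3*np.sin(th),0,120.5+198*np.sin(th)+3*np.cos(th)])
E
python3 -m inch '{"hand":[1,1,1,1,1,1,1,1,1,1,1,1,1,1,1,1,1,1,1,1],"delta_pos":[[0,0,0],[0,0,0],[1.83,-2.88,0],[1.83,-2.88,0],[1.83,-2.88,0],[1.83,-2.88,0],[1.83,-2.88,0],[1.83,-2.88,0],[1.83,-2.88,0],[1.83,-2.88,0],[1.83,-2.88,0],[1.83,-2.88,0],[1.83,-2.88,0],[1.83,-2.88,0],[1.83,-2.88,0],[1.83,-2.88,0],[1.83,-2.88,0],[1.83,-2.88,0],[1.83,-2.88,0],[1.83,-2.88,0]],"turn":[0.08,0.083,0,0,0,0,0,0,0,0,0,0,0,0,0,0,0,0,0,0]}'
python3 - <<'E'
from h import *
from cell import env,viewer
s=env.state(); print(s['t'],s['eef_pos'],s['tcp_rot'],s['joints'],s['ft_force'])
c=viewer.get_calibration('wrist'); p,d=viewer.read_camera('wrist'); cv2.imwrite('pics/w1.png',p); np.save('pics/w1_d.npy',d); np.save('pics/w1_T.npy',c['T']); print(c)
E
```

```text
t: 2.1
eef_pos: [437.1, -66.2, 292.1]
tcp_rot: [3.142, 0.0, 0.071]
ft_force: [0.2, -0.9, -0.3]
opening: 1.0
2.1 [437.13786822 -66.20804502 292.14954211] [3.14156204e+00 1.52384778e-04 7.08017188e-02] [-2.99889339e-01  2.31448149e-01  1.98403028e+00 -1.04753817e-04
  9.26245177e-01  1.20016821e+00] [ 0.20993002 -0.90619536 -0.32488399]
{'fx': 365.9595729785635, 'fy': 365.9595729785635, 'cx': 323.3709177611878, 'cy': 241.150295417826, 'T': array([[ 7.08202570e-02, -9.62919531e-01, -2.60327618e-01,
         5.09122511e+02],
       [-9.97489087e-01, -6.83367393e-02, -1.85906227e-02,
        -5.98875130e+01],
       [ 1.11333098e-04,  2.60990551e-01, -9.65341349e-01,
         3.84286180e+02],
       [ 0.00000000e+00,  0.00000000e+00,  0.00000000e+00,
         1.00000000e+00]])}
```

View pics/w1.png

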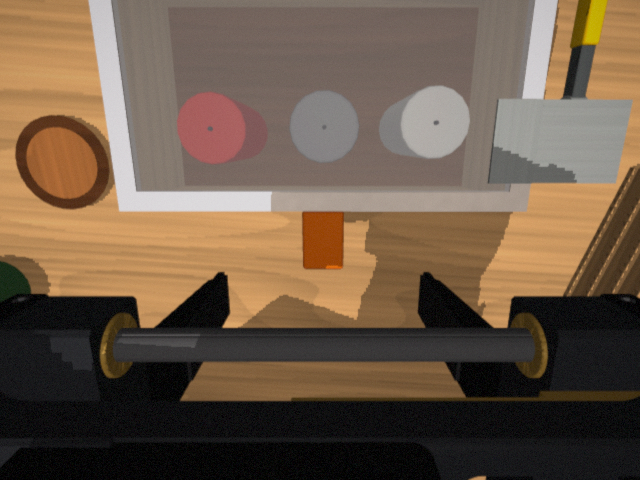

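The wrist view shows the tab at (323,240), red at (210,128), grey at (323,127) and white at (435,122). The catch plate is around (560,140). The camera sits about 72 mm on the tool's +x side, where it would meet the propped lid later, so I'll turn the tool half round. Before that I'll refine the bin fit with this view.

```bash
python3 - <<'E'
import fit, numpy as np
from h import *
from cell import viewer
c=viewer.get_calibration('wrist'); c['T']=np.load('pics/w1_T.npy'); d=np.load('pics/w1_d.npy')
ob=[(c,(119.5,211.5),(-85,145,126.5)),(c,(528,211.5),(-85,-145,126.5)),(c,(303,269),(-129,15,127.5)),(c,(343.5,269),(-129,-15,127.5)),(c,(617,183),(-65,-205,126.5))]
for z,(u,v) in [('tab',(323,240)),('red',(210,128)),('grey',(323,127)),('white',(435,122)),('edge',(323,203)),('catch',(570,140)),('splate',(63,162))]:
    W=px2w(c,u,v,d[v,u]); print(z,W,w2b(W))
from scipy.optimize import least_squares
f=lambda q:np.concatenate([w2px(cc,b2w(np.array(k,float),q))-np.array(o) for cc,o,k in ob])
r=least_squares(f,[548,-59,.07]); print('wrist only',r.x,np.round(r.fun,1))
# joint: mm-weighted
g=lambda q:np.concatenate([fit.res(q)*3.0, f(q[:3])*0.75])
r=least_squares(g,[548,-59,.07,.03],loss='soft_l1'); print('joint',r.x)
q=r.x
for nm,(u,v) in dict(red=(210.5,128),grey=(324,127),white=(436,122.5)).items():
    print(nm,w2b(ray_z(c,u,v,115),q),ray_z(c,u,v,115))
print('tab',b2w(lidtab(0),q),'plate corr?')
E
```

```text
tab [440.54400701 -64.51447368 126.84657337] [-108.26760504    2.27179319  126.84657337]
red [512.93281663  16.91762111 126.40364906] [-30.2843524   78.36343615 126.40364906]
grey [518.95533997 -58.96808854 126.68327594] [-29.66036225   2.2416761  126.68327594]
white [ 527.45351744 -133.57083323  126.8459524 ] [-26.47594125 -72.77597514 126.8459524 ]
edge [467.77674189 -62.58908335 127.82881461] [-80.96689355   2.26043251 127.82881461]
catch [ 522.41615691 -226.69849058  126.74586654] [ -38.10712028 -165.31165064  126.74586654]
splate [471.61521647 198.52979408  10.18669225] [-58.61422177 262.44913347  10.18669225]
wrist only [ 5.46757650e+02 -5.75006553e+01  7.00939621e-02] [ 0.9 -0.8 -1.2 -0.5  0.4  0.6  0.3  0.6 -0.3 -0.1]
joint [ 5.48108766e+02 -5.83897891e+01  6.85686706e-02  2.98311079e-02]
red [-29.53200023  80.56564523 115.        ] [513.12621242  19.96315055 115.        ]
grey [-28.67514828   0.72858149 115.        ] [519.45108344 -59.62759608 115.        ]
white [-25.48047534 -77.75770115 115.        ] [ 528.01573308 -137.71056012  115.        ]
tab [435.37430629 -66.13197864 123.5       ] plate corr?
```

```bash
sed -i 's/^BIN=.*/BIN=np.array([548.0,-58.3,0.0695])/' h.py
python3 -m inch '{"hand":[1,1,1,1,1,1,1,1,1,1,1,1,1,1,1,1,1,1,1,1],"delta_pos":[[0,0,0],[0,0,0],[0,0,0],[0,0,0],[0,0,0],[0,0,0],[0,0,0],[0,0,0],[0,0,0],[0,0,0],[0,0,0],[0,0,0],[0,0,0],[0,0,0],[0,0,0],[0,0,0],[0,0,0],[0,0,0],[0,0,0],[0,0,0]],"turn":[-0.15,-0.15,-0.15,-0.15,-0.15,-0.15,-0.15,-0.15,-0.15,-0.15,-0.15,-0.15,-0.15,-0.15,-0.15,-0.15,-0.15,-0.15,-0.15,-0.15]}'
python3 -m inch '{"hand":[1,1,1],"delta_pos":[[0,0,0],[0,0,3],[0,0,2]],"turn":[-0.142,0,0]}'
python3 - <<'E'
from h import *
from cell import env,viewer
s=env.state(); print(s['t'],s['eef_pos'],s['tcp_rot'],s['joints'])
c=viewer.get_calibration('wrist'); p,d=viewer.read_camera('wrist'); cv2.imwrite('pics/w2.png',p)
print(w2px(c,b2w(lidtab(0))), 'tab target',b2w(lidtab(0)))
E
```

```text
t: 4.15
eef_pos: [436.6, -67.6, 292.1]
tcp_rot: [3.142, -0.0, 3.077]
ft_force: [-1.0, 0.7, -0.1]
opening: 0.999
t: 4.45
eef_pos: [436.4, -67.5, 241.2]
tcp_rot: [-3.142, -0.0, -3.07]
ft_force: [1.0, -0.9, -1.5]
opening: 0.998
4.45 [436.41773967 -67.54057956 241.22319234] [-3.14152667e+00 -4.88710871e-06 -3.07011123e+00] [-3.03300171e-01  3.05130589e-01  2.05032616e+00 -8.93072411e-05
  7.86116294e-01 -1.94551481e+00]
[323.88600289 267.42773665] tab target [435.27279929 -66.14717913 123.5       ]
```

View pics/w2.png

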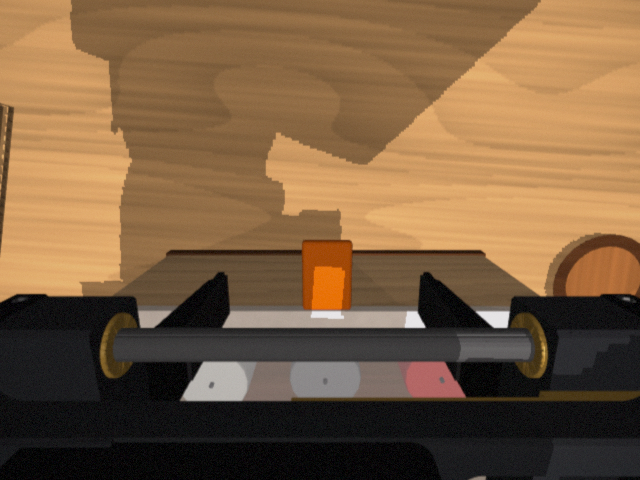

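The tab at (327,275) is centred between the fingers. Next I'll descend and pinch it.

```bash
python3 -m inch '{"hand":[1,1,1,1,0.2,0.2,0.2,0.2,0.2,0.2],"delta_pos":[[0.1,0.1,1.5],[0,0,1.5],[0,0,1.5],[0,0,1.4],[0,0,0],[0,0,0],[0,0,0],[0,0,0],[0,0,0],[0,0,0]],"turn":[0,0,0,0,0,0,0,0,0,0]}'
python3 - <<'E'
from h import *
from cell import env
s=env.state(); print(s['t'],s['eef_pos'],s['opening'],s['ft_force'],w2b(s['eef_pos']))
E=None
g=w2b(s['eef_pos']); 
P0=lidtab(0)
prev=P0
for th in np.linspace(0,1.85,33)[1:]:
    P=lidtab(th); print(round(th,3),'tool dx %.2f dz %.2f cm'%(-(P-prev)[0]/10,-(P-prev)[2]/10)); prev=P
E
```

```text
t: 5.5
eef_pos: [435.7, -66.7, 183.5]
tcp_rot: [-3.141, 0.0, -3.07]
ft_force: [-0.5, 0.0, 0.6]
opening: 0.553
5.5 [435.70435548 -66.71410561 183.50673018] 0.5531741570268877 [-0.54230545  0.03849146  0.63956384] [-112.60885533   -0.59552684  183.50673018]
0.058 tool dx -0.05 dz -1.14 cm
0.116 tool dx -0.12 dz -1.14 cm
0.173 tool dx -0.18 dz -1.13 cm
0.231 tool dx -0.25 dz -1.12 cm
0.289 tool dx -0.31 dz -1.10 cm
0.347 tool dx -0.37 dz -1.08 cm
0.405 tool dx -0.44 dz -1.06 cm
0.462 tool dx -0.50 dz -1.03 cm
0.52 tool dx -0.56 dz -1.00 cm
0.578 tool dx -0.61 dz -0.97 cm
0.636 tool dx -0.67 dz -0.93 cm
0.694 tool dx -0.72 dz -0.89 cm
0.752 tool dx -0.77 dz -0.85 cm
0.809 tool dx -0.82 dz -0.80 cm
0.867 tool dx -0.86 dz -0.75 cm
0.925 tool dx -0.90 dz -0.70 cm
0.983 tool dx -0.94 dz -0.65 cm
1.041 tool dx -0.98 dz -0.59 cm
1.098 tool dx -1.01 dz -0.53 cm
1.156 tool dx -1.04 dz -0.48 cm
1.214 tool dx -1.07 dz -0.41 cm
1.272 tool dx -1.09 dz -0.35 cm
1.33 tool dx -1.11 dz -0.29 cm
1.388 tool dx -1.12 dz -0.22 cm
1.445 tool dx -1.13 dz -0.16 cm
1.503 tool dx -1.14 dz -0.09 cm
1.561 tool dx -1.14 dz -0.03 cm
1.619 tool dx -1.14 dz 0.04 cm
1.677 tool dx -1.14 dz 0.11 cm
1.734 tool dx -1.13 dz 0.17 cm
1.792 tool dx -1.12 dz 0.24 cm
1.85 tool dx -1.10 dz 0.30 cm
```

```bash
python3 -m inch '{"hand":[0,0,0,0,0],"delta_pos":[[0,0,0],[0,0,0],[0,0,0],[0,0,0],[0,0,0]],"turn":[0,0,0,0,0]}'
python3 -m inch '{"hand":[0,0,0,0,0],"delta_pos":[[-0.05,0,-1.14],[-0.12,0,-1.14],[-0.18,0,-1.13],[-0.25,0,-1.12],[-0.31,0,-1.10]],"turn":[0,0,0,0,0]}'
python3 - <<'E'
from h import *
from cell import env,viewer
s=env.state(); print(s['eef_pos'],w2b(s['eef_pos']),'exp',lidtab(.289))
p,d=viewer.read_camera('side'); cv2.imwrite('pics/s2.png',p)
E
```

```text
t: 6.0
eef_pos: [435.5, -65.9, 183.2]
tcp_rot: [3.14, -0.0, -3.071]
ft_force: [1.1, 10.0, 1.8]
opening: 0.312
t: 6.5
eef_pos: [444.4, -65.3, 239.6]
tcp_rot: [3.14, -0.001, -3.071]
ft_force: [2.7, 7.1, -3.0]
opening: 0.313
[444.41826798 -65.2846629  239.57558315] [-1.03816713e+02  2.25335478e-01  2.39575583e+02] exp [-103.9338295     0.          179.80436805]
```

View pics/s2.png

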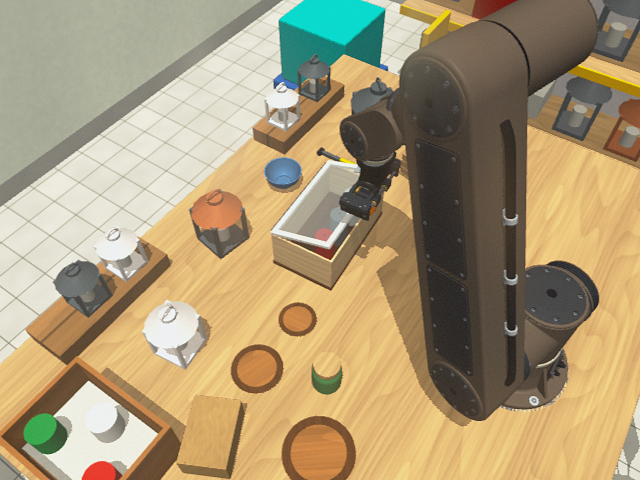

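The side view shows the lid rising with the gripper holding the tab near (360,200). I'll continue along the arc.

```bash
python3 -m inch '{"hand":[0,0,0,0,0,0,0,0,0,0,0,0],"delta_pos":[[-0.37,0,-1.08],[-0.44,0,-1.06],[-0.50,0,-1.03],[-0.56,0,-1.00],[-0.61,0,-0.97],[-0.67,0,-0.93],[-0.72,0,-0.89],[-0.77,0,-0.85],[-0.82,0,-0.80],[-0.86,0,-0.75],[-0.90,0,-0.70],[-0.94,0,-0.65]],"turn":[0,0,0,0,0,0,0,0,0,0,0,0]}'
python3 - <<'E'
from h import *
from cell import env,viewer
s=env.state(); print(s['eef_pos'],w2b(s['eef_pos'])-[0,0,59],'exp',lidtab(.983))
p,d=viewer.read_camera('side'); cv2.imwrite('pics/s3.png',p)
E
```

```text
t: 7.75
eef_pos: [526.0, -59.5, 346.2]
tcp_rot: [3.14, -0.002, -3.07]
ft_force: [0.9, 4.2, -5.8]
opening: 0.312
[525.97478795 -59.53167806 346.15333473] [-22.05757255   0.30081562 287.15333473] exp [-22.30015916   0.         286.93219594]
```

View pics/s3.png

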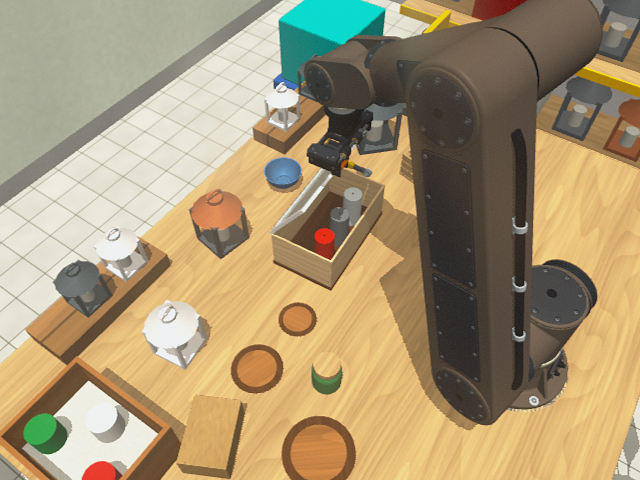

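The lid is at about 0.98 rad and the tab is still held. I'll continue to the stop, slowing at the end.

```bash
python3 -m inch '{"hand":[0,0,0,0,0,0,0,0,0,0,0,0,0,0,0,0,0],"delta_pos":[[-0.98,0,-0.59],[-1.01,0,-0.53],[-1.04,0,-0.48],[-1.07,0,-0.41],[-1.09,0,-0.35],[-1.11,0,-0.29],[-1.12,0,-0.22],[-1.13,0,-0.16],[-1.14,0,-0.09],[-1.14,0,-0.03],[-1.14,0,0.04],[-1.14,0,0.11],[-1.13,0,0.17],[-0.56,0,0.11],[-0.56,0,0.13],[-0.55,0,0.15],[-0.45,0,0.12]],"turn":[0,0,0,0,0,0,0,0,0,0,0,0,0,0,0,0,0]}'
python3 - <<'E'
from h import *
from cell import env,viewer
s=env.state(); print(s['eef_pos'],w2b(s['eef_pos'])-[0,0,59],'exp',lidtab(1.85),s['ft_force'])
E
```

```text
t: 9.5
eef_pos: [690.2, -47.9, 371.5]
tcp_rot: [3.141, 0.004, -3.07]
ft_force: [1.3, 5.9, 11.0]
opening: 0.3
[690.21704851 -47.9310336  371.48033096] [142.59377795   0.46780444 312.48033096] exp [142.45069448   0.         310.00571945] [ 1.31443936  5.8948014  11.01909373]
```

```bash
python3 -m inch '{"hand":[0,0,0],"delta_pos":[[-0.15,0,-0.2],[-0.2,0,0],[0,0,0]],"turn":[0,0,0]}'
python3 - <<'E'
from h import *
from cell import env,viewer
s=env.state(); print(w2b(s['eef_pos'])-[0,0,59],s['ft_force'])
p,d=viewer.read_camera('side'); cv2.imwrite('pics/s4.png',p)
p,d=viewer.read_camera('top'); cv2.imwrite('pics/t4.png',p)
E
```

```text
t: 9.8
eef_pos: [692.8, -47.8, 371.1]
tcp_rot: [3.141, -0.002, -3.07]
ft_force: [-1.4, 5.6, -2.5]
opening: 0.306
[145.13790748   0.3828666  312.05858328] [-1.35208787  5.56452488 -2.5453005 ]
```

View pics/s4.png

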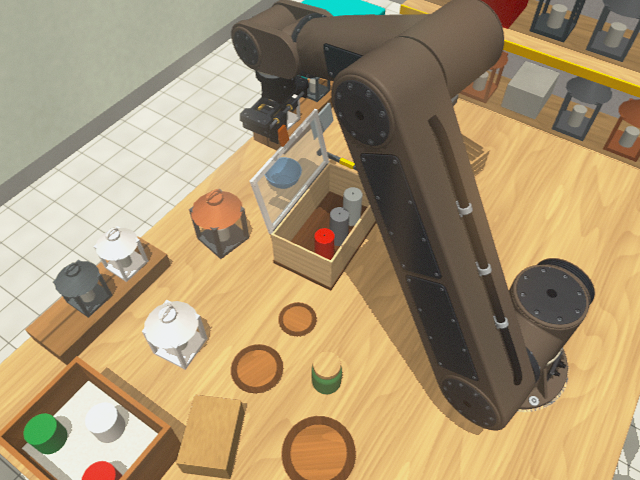

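View pics/t4.png

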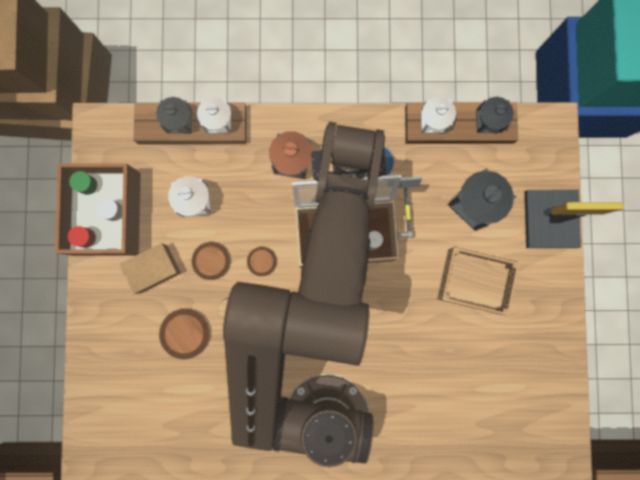

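The lid is leaning back and still held, and the stop is not clearly felt yet. I'll nudge further back.

```bash
python3 -m inch '{"hand":[0,0,0],"delta_pos":[[-0.2,0,0.05],[-0.2,0,0.05],[0,0,0]],"turn":[0,0,0]}'
```

```text
t: 10.2
eef_pos: [696.7, -47.5, 370.0]
tcp_rot: [3.141, -0.002, -3.07]
ft_force: [-2.3, 5.2, -1.9]
opening: 0.303
```

```bash
python3 -m inch '{"hand":[0,0,0],"delta_pos":[[-0.2,0,0.05],[-0.2,0,0.05],[0,0,0]],"turn":[0,0,0]}'
python3 - <<'E'
from h import *
from cell import env,viewer
c=viewer.get_calibration('wrist')
s=env.state(); print(w2b(s['eef_pos'])-[0,0,59],s['ft_force'],s['joints'])
p,d=viewer.read_camera('wrist'); cv2.imwrite('pics/w5.png',p)
p,d=viewer.read_camera('side'); cv2.imwrite('pics/s5.png',cv2.resize(p[60:240,200:400],None,fx=3,fy=3,interpolation=cv2.INTER_CUBIC)); np.save('pics/s5_d.npy',d)
cs=viewer.get_calibration('side')
for th in (1.75,1.8,1.85,1.9):
    for y in (145,-145):
        n=170; print(th,y,w2px(cs,b2w(np.array([85-n*np.cos(th),y,120.5+n*np.sin(th)]))))
E
```

```text
t: 10.5
eef_pos: [700.7, -47.3, 368.9]
tcp_rot: [3.141, -0.002, -3.07]
ft_force: [-1.1, 5.9, -3.0]
opening: 0.306
[153.13443392   0.39736159 309.90281245] [-1.11503128  5.88794129 -2.96212788] [-1.61502399e-01  5.53127137e-01  1.24042229e+00  6.60530895e-04
  1.35000141e+00 -1.80386605e+00]
1.75 145 [254.07340419 181.63103632]
1.75 -145 [319.14288127 108.82377932]
1.8 145 [251.05531441 180.80322128]
1.8 -145 [316.28160725 108.2884656 ]
1.85 145 [248.11012515 180.12416347]
1.85 -145 [313.47032361 107.89921771]
1.9 145 [245.24651304 179.59455237]
1.9 -145 [310.71734681 107.65595752]
```

View pics/w5.png

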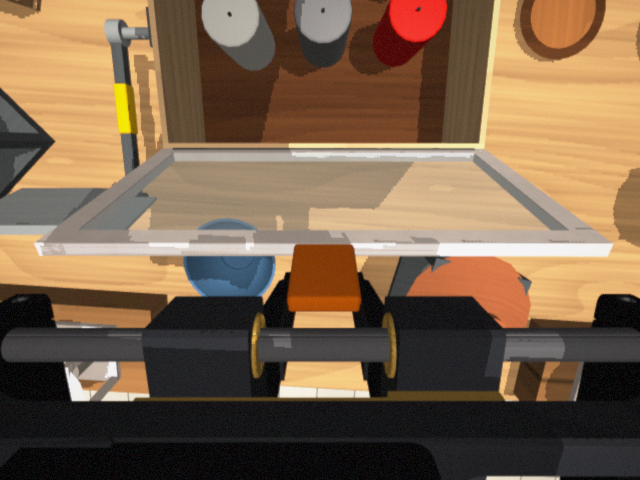

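View pics/s5.png

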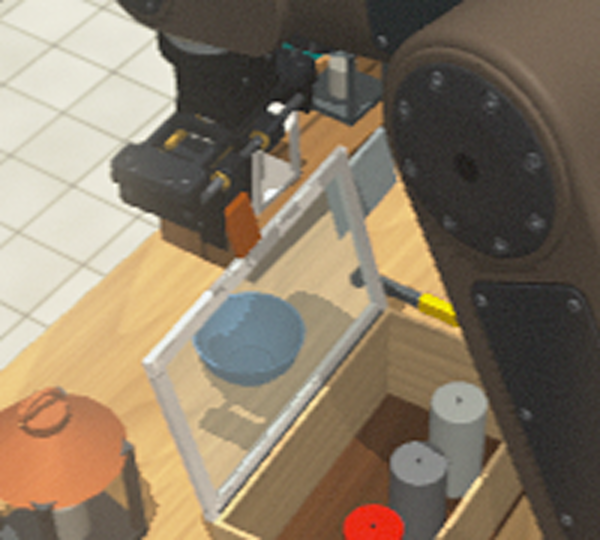

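```bash
python3 - <<'E'
from h import *
from cell import env,viewer
c=viewer.get_calibration('wrist')
for th in (1.7,1.75,1.8,1.85,1.9):
    o=[]
    for y in (145,-145):
      for h in (0,6):
        n=170; o.append(np.round(w2px(c,b2w(np.array([85-n*np.cos(th)+h*np.sin(th),y,120.5+n*np.sin(th)+h*np.cos(th)]))),1))
    print(th,*o)
E
```

```text
1.7 [625.6 204.3] [621.7 216.4] [ 13.7 203.3] [ 17.7 215.3]
1.75 [619.8 221.1] [615.5 232.5] [ 19.7 220.1] [ 24.  231.5]
1.8 [613.5 236.9] [609.  247.5] [ 26. 236.] [ 30.6 246.6]
1.85 [606.9 251.7] [602.2 261.5] [ 32.7 250.8] [ 37.5 260.6]
1.9 [600.1 265.3] [595.3 274.3] [ 39.7 264.4] [ 44.6 273.5]
```

```bash
python3 - <<'E'
from h import *
p=cv2.imread('pics/s4.png'); cv2.imwrite('pics/s4c.png',cv2.resize(p[60:240,200:400],None,fx=3,fy=3,interpolation=cv2.INTER_CUBIC))
E
```

```text
(no output)
```

View pics/s4c.png

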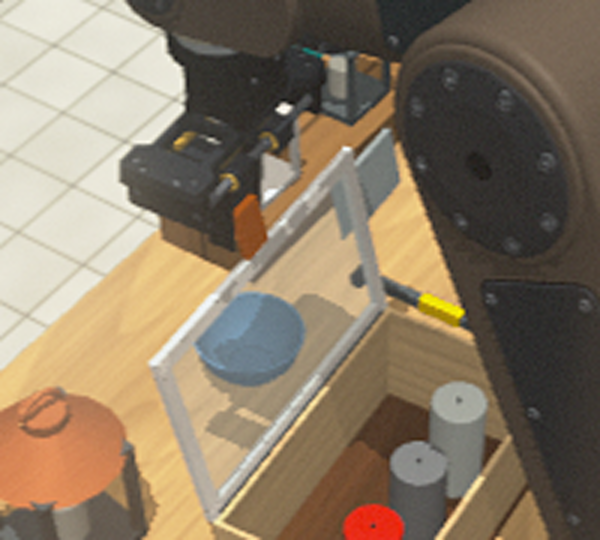

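Comparing the two crops, the lid corner moved from (150,365) to (143,365). So the lid is still travelling with the tool and the stop is not reached yet. I'll keep going gently.

```bash
python3 -m inch '{"hand":[0,0,0],"delta_pos":[[-0.2,0,0.06],[-0.2,0,0.06],[0,0,0]],"turn":[0,0,0]}';python3 -m inch '{"hand":[0,0,0],"delta_pos":[[-0.2,0,0.06],[-0.2,0,0.06],[0,0,0]],"turn":[0,0,0]}'
```

```text
t: 10.9
eef_pos: [704.4, -47.0, 367.8]
tcp_rot: [3.141, -0.003, -3.07]
ft_force: [-4.5, 5.8, -1.6]
opening: 0.301
t: 11.2
eef_pos: [706.3, -46.9, 367.3]
tcp_rot: [3.14, -0.008, -3.07]
ft_force: [-19.9, 4.3, 5.1]
opening: 0.29
```

The stop is felt now (Fx about -20 N). I'll back off a hair, release and rise.

```bash
python3 -m inch '{"hand":[0.7,0.7,0.7,0.7,0.7,0.7,0.7,0.7,0.7,0.7,0.7],"delta_pos":[[0.2,0,0],[0.1,0,0],[0,0,0],[0,0,0],[0,0,0],[0,0,-2],[0,0,-2],[0,0,-2],[0,0,-2],[0,0,-1],[0,0,0]],"turn":[0,0,0,0,0,0,0,0,0,0,0]}'
python3 - <<'E'
from h import *
from cell import env,viewer
c=viewer.get_calibration('wrist')
p,d=viewer.read_camera('wrist'); cv2.imwrite('pics/w6.png',p); np.save('pics/w6_d.npy',d); np.save('pics/w6_T.npy',c['T'])
p,d=viewer.read_camera('side'); cv2.imwrite('pics/s6.png',cv2.resize(p[60:240,200:400],None,fx=3,fy=3,interpolation=cv2.INTER_CUBIC))
for th in (1.75,1.8,1.85,1.9):
    o=[]
    for y in (145,-145):
      for h in (0,6):
        n=170; o.append(np.round(w2px(c,b2w(np.array([85-n*np.cos(th)+h*np.sin(th),y,120.5+n*np.sin(th)+h*np.cos(th)]))),1))
    P=lidtab(th)+16*np.array([-np.cos(th),0,np.sin(th)]);o.append(w2px(c,b2w(P)).round(1))
    print(th,*o)
E
```

```text
t: 12.3
eef_pos: [705.9, -47.4, 458.6]
tcp_rot: [-3.141, 0.002, -3.07]
ft_force: [-0.4, -0.0, 0.3]
opening: 0.7
1.75 [524.9 187.5] [522.9 195.5] [119.5 186.7] [121.5 194.8] [321.9 213.2]
1.8 [522.  198.7] [519.8 206.4] [122.4 198. ] [124.5 205.6] [321.9 229. ]
1.85 [518.8 209.4] [516.6 216.6] [125.5 208.7] [127.8 215.9] [321.9 243.7]
1.9 [515.6 219.5] [513.2 226.3] [128.8 218.7] [131.1 225.6] [321.9 257.3]
```

View pics/w6.png

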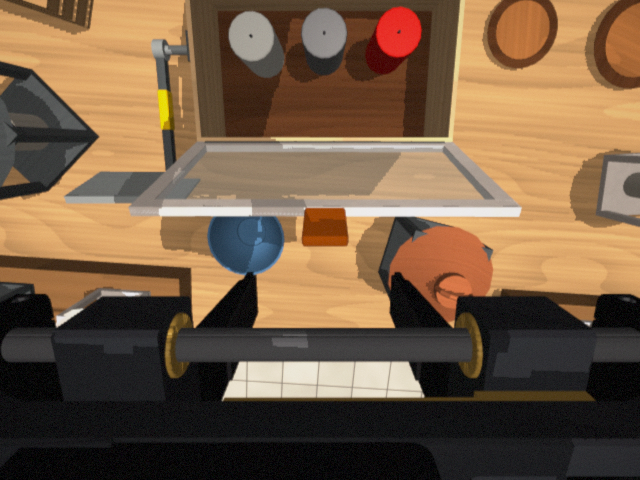

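View pics/s6.png

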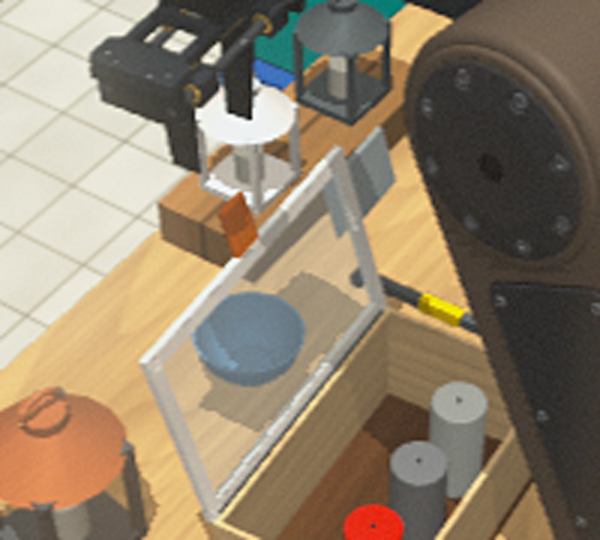

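The lid rests at its stop on its own. The tab tip at (325,243) matches 1.85 rad, and the stay is still folded with its yellow sleeve at (166,109). Next is the stay: I'll check its location in this view.

```bash
python3 - <<'E'
from h import *
from cell import env,viewer
c=viewer.get_calibration('wrist'); c['T']=np.load('pics/w6_T.npy'); p=cv2.imread('pics/w6.png'); d=np.load('pics/w6_d.npy')
hsv=cv2.cvtColor(p,cv2.COLOR_BGR2HSV); m=(abs(hsv[...,0].astype(int)-28)<6)&(hsv[...,1]>200)&(hsv[...,2]>120); m[:,:140]=0;m[:,190:]=0
ys,xs=np.where(m); print(xs.min(),xs.max(),ys.min(),ys.max(),xs.mean(),ys.mean(), np.median(d[m]))
W=px2w(c,xs.mean(),ys.mean(),np.median(d[m])); print('sleeve top surf',W,w2b(W))
for a in (0.0,.03,.06,.12):
    P=np.array([-15+65*np.cos(a),-185,95.5+65*np.sin(a)+8]); print(a,w2px(c,b2w(P)))
W=px2w(c,158,48,d[48,158]); print('pivot',W,w2b(W)); 
for a in (0,.03,.1):
  g=b2w(np.array([-15+60*np.cos(a),-185,95.5+60*np.sin(a)])); print(a,'grip60',g)
g=b2w(np.array([45,-185,97.5]));s=env.state(); D=g+[0,0,68]-s['eef_pos']; a=s['tcp_rot'][2]
print('tool move cm',(D[0]*np.cos(a)+D[1]*np.sin(a))/10,(D[0]*np.sin(a)-D[1]*np.cos(a))/10,-D[2]/10)
crop=p[20:220,60:260]; cv2.imwrite('pics/w6c.png',cv2.resize(crop,(600,600),interpolation=cv2.INTER_CUBIC))
E
```

```text
158 169 90 128 163.74935400516796 108.45994832041343 419.18948
sleeve top surf [ 607.86373934 -236.79186802  106.37172256] [  47.32401857 -182.21814264  106.37172256]
0.0 [162.64960449 111.13259048]
0.03 [161.92661277 110.96697316]
0.06 [161.19193077 110.74592545]
0.12 [159.68927214 110.13525646]
pivot [ 545.52998112 -239.68697679  108.13726468] [ -15.06030455 -180.77755272  108.13726468]
0 grip60 [ 605.73851479 -239.72839885   95.5       ]
0.03 grip60 [ 605.71158199 -239.7302737    97.29973001]
0.1 grip60 [ 605.43948835 -239.74921472  101.490005  ]
tool move cm 11.346335960067723 -18.47502260780872 29.093610867452078
```

View pics/w6c.png

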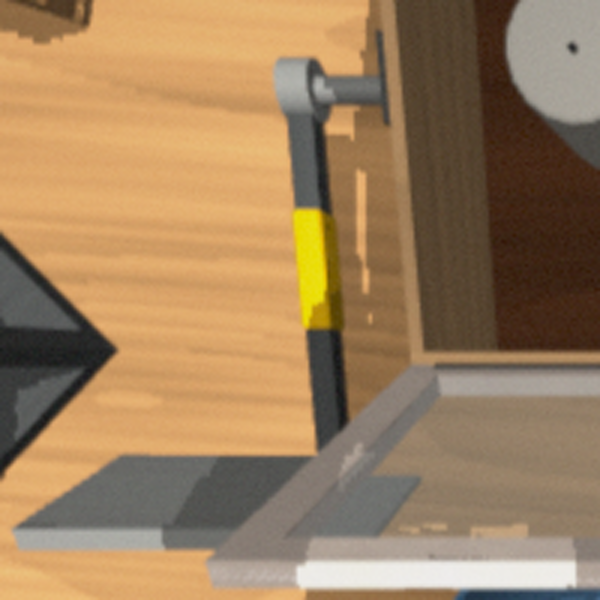

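```bash
python3 -m inch '{"hand":[0.36,0.36,0.36,0.36,0.36,0.36,0.36,0.36,0.36,0.36,0.36,0.36,0.36],"delta_pos":[[1.42,-2.3,0],[1.42,-2.3,0],[1.42,-2.3,0],[1.42,-2.3,0],[1.42,-2.3,0],[1.42,-2.3,0],[1.42,-2.3,0],[1.41,-2.3,0],[0,0,4],[0,0,4],[0,0,4],[0,0,4],[0,0,4]],"turn":[0,0,0,0,0,0,0,0,0,0,0,0,0]}'
python3 - <<'E'
from h import *
from cell import env,viewer
c=viewer.get_calibration('wrist')
p,d=viewer.read_camera('wrist'); cv2.imwrite('pics/w7.png',p); np.save('pics/w7_d.npy',d); np.save('pics/w7_T.npy',c['T'])
p,d=viewer.read_camera('top'); cv2.imwrite('pics/t7.png',p)
s=env.state(); print(w2b(s['eef_pos']),s['opening'])
ct=viewer.get_calibration('top'); 
for u,v in ((452,205),(462,187),(474,229)): print(u,v,px2w(ct,u,v,d[v,u]))
for r in (43,60,87): print(r,w2px(c,b2w(np.array([-15+r,-185,95.5+8+r*.03]))))
E
```

```text
t: 13.7
eef_pos: [605.0, -238.7, 254.8]
tcp_rot: [3.141, -0.001, -3.07]
ft_force: [0.7, -0.5, 0.0]
opening: 0.357
[  43.20543957 -183.30467899  251.46165586] 0.3596334834437194
452 205 [ 574.86323945 -279.13869408  503.82050327]
462 187 [ 680.5965706  -394.0488515   136.47375201]
474 229 [ 570.99266061 -459.27761823   11.81261076]
43 [319.99612557 230.82242653]
60 [320.00782478 254.95489977]
87 [320.02568338 291.79263661]
```

View pics/w7.png

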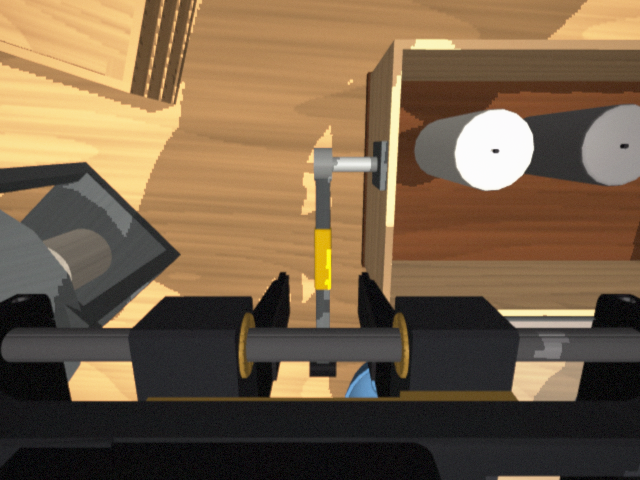

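View pics/t7.png

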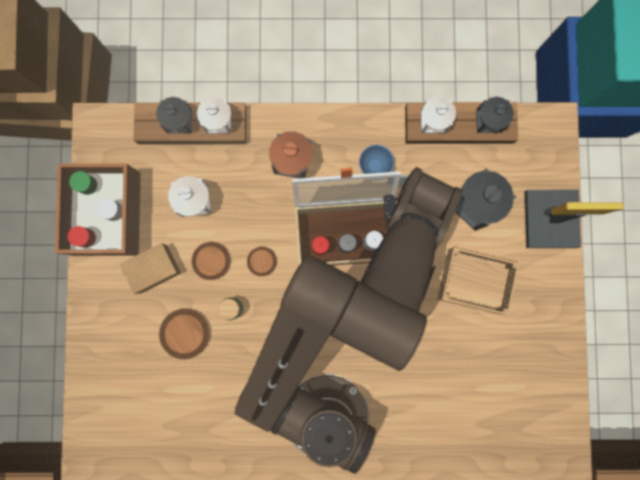

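```bash
python3 - <<'E'
from h import *
from cell import env,viewer
c=viewer.get_calibration('wrist'); c['T']=np.load('pics/w7_T.npy'); d=np.load('pics/w7_d.npy')
for u,v in ((175,255),(85,165),(90,175),(50,260),(65,272),(100,325),(30,220),(60,330)):
    W=px2w(c,u,v,d[v,u]); print(u,v,W.round(),w2b(W).round())
for u,v in ((322,240),(322,255),(322,270),(322,220),(322,290)):
    W=px2w(c,u,v,d[v,u]); print(u,v,w2b(W).round(1))
E
```

```text
175 255 [ 646. -379.    7.] [  75. -327.    7.]
85 165 [ 566. -459.    5.] [ -10. -401.    5.]
90 175 [ 574. -450.   14.] [  -2. -392.   14.]
50 260 [ 608. -397.  144.] [  36. -342.  144.]
65 272 [ 616. -390.  142.] [  45. -336.  142.]
100 325 [ 722. -453.   15.] [ 147. -406.   15.]
30 220 [ 619. -509.   14.] [  40. -455.   14.]
60 330 [ 578. -302.  269.] [  13. -245.  269.]
322 240 [  34.2 -183.6  105.8]
322 255 [  44.7 -183.6  106.3]
322 270 [  55.2 -183.6  107.6]
322 220 [  20.8 -183.6  103.2]
322 290 [  71.  -183.6  105.2]
```

The sleeve lies between the fingers at (322,260), and the lantern is about 50 mm clear of the gripper's body. I'll descend and pinch.

```bash
python3 -m inch '{"hand":[0.36,0.36,0.36,0.36,0.36,0.36,0,0,0,0,0],"delta_pos":[[0,0,2],[0,0,2],[0,0,2],[0,0,1.5],[0,0,0.7],[0,0,0.6],[0,0,0],[0,0,0],[0,0,0],[0,0,0],[0,0,0]],"turn":[0,0,0,0,0,0,0,0,0,0,0]}'
python3 - <<'E'
from h import *
from cell import env
s=env.state(); b=w2b(s['eef_pos']); print(b,s['opening'],s['ft_force'])
gx,gz=b[0]+15,b[2]-68-95.5; a=np.arctan2(2,58); r=58
prev=np.array([r*np.cos(.03),r*np.sin(.03)])
for a in np.arange(.08,1.0,.05):
    P=np.array([r*np.cos(a),r*np.sin(a)]); D=(P-prev)/10; print(round(a,2),'dx %.2f dz %.2f'%(-D[0],-D[1])); prev=P
E
```

```text
t: 14.9
eef_pos: [605.9, -239.2, 169.9]
tcp_rot: [-3.141, 0.001, -3.07]
ft_force: [-0.0, -0.2, 1.3]
opening: 0.122
[  45.16630048 -184.43953711  169.94504822] 0.12246924768587278 [-0.02925736 -0.20353491  1.3058734 ]
0.08 dx 0.02 dz -0.29
0.13 dx 0.03 dz -0.29
0.18 dx 0.04 dz -0.29
0.23 dx 0.06 dz -0.28
0.28 dx 0.07 dz -0.28
0.33 dx 0.09 dz -0.28
0.38 dx 0.10 dz -0.27
0.43 dx 0.11 dz -0.27
0.48 dx 0.13 dz -0.26
0.53 dx 0.14 dz -0.25
0.58 dx 0.15 dz -0.25
0.63 dx 0.16 dz -0.24
0.68 dx 0.18 dz -0.23
0.73 dx 0.19 dz -0.22
0.78 dx 0.20 dz -0.21
0.83 dx 0.21 dz -0.20
0.88 dx 0.22 dz -0.19
0.93 dx 0.23 dz -0.18
0.98 dx 0.24 dz -0.17
```

```bash
python3 -m inch '{"hand":[0,0,0,0,0,0,0,0,0,0],"delta_pos":[[0.05,0,-0.58],[0.1,0,-0.57],[0.16,0,-0.56],[0.21,0,-0.54],[0.27,0,-0.51],[0.31,0,-0.49],[0.37,0,-0.45],[0.41,0,-0.41],[0.45,0,-0.37],[0,0,0]],"turn":[0,0,0,0,0,0,0,0,0,0]}'
python3 - <<'E'
from h import *
from cell import env,viewer
s=env.state(); print(w2b(s['eef_pos']),s['opening'])
p,d=viewer.read_camera('side'); cv2.imwrite('pics/s8.png',p)
p,d=viewer.read_camera('wrist'); cv2.imwrite('pics/w8.png',p)
E
```

```text
t: 15.9
eef_pos: [582.3, -240.8, 215.3]
tcp_rot: [-3.141, 0.001, -3.071]
ft_force: [1.9, -1.3, -1.6]
opening: 0.121
[  21.49968308 -184.40107807  215.30798316] 0.12086172750381202
```

View pics/s8.png

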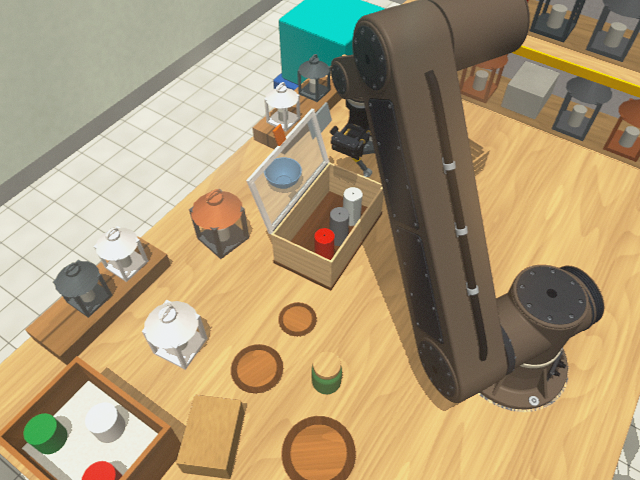

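View pics/w8.png

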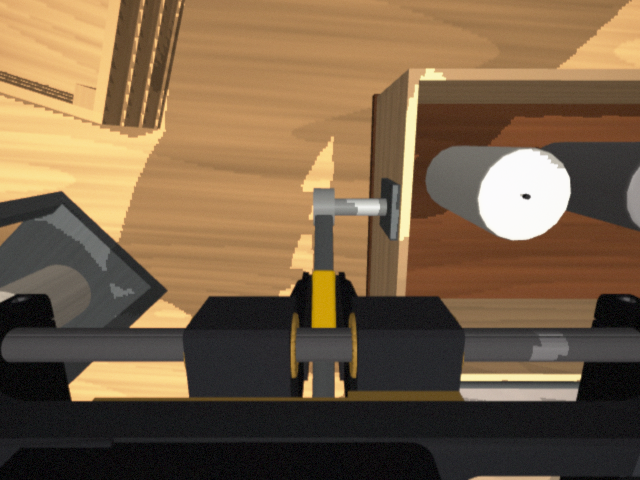

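The stay is up to about 0.92 rad. To keep its tip clear of the gripper's palm, I'll re-grip at the roller from above for the last stretch.

```bash
python3 -m inch '{"hand":[0.45,0.45,0.45,0.45,0.45,0.45,0.45,0.45,0.45,0.45,0.45,0.45,0.45,0.45],"delta_pos":[[0,0,0],[0,0,0],[0,0,0],[0,0,0],[0,0,-2],[0,0,-3],[0,0,-3],[0,0,-1.6],[-2,0,0],[-2,0,0],[-1.4,0,0],[0,0,0],[0,0,0],[0,0,0]],"turn":[0,0,0,0,0,0,0,0,0,0,0,0,0,0]}'
python3 - <<'E'
from h import *
from cell import env,viewer
s=env.state(); print(w2b(s['eef_pos']),s['opening'])
c=viewer.get_calibration('wrist');p,d=viewer.read_camera('wrist'); cv2.imwrite('pics/w9.png',p)
p,d=viewer.read_camera('side'); cv2.imwrite('pics/s9.png',cv2.resize(p[60:240,250:450],None,fx=3,fy=3,interpolation=cv2.INTER_CUBIC))
for a in (.8,.85,.9,.92,.95): print(a,w2px(c,b2w(np.array([-15+150*np.cos(a),-184,95.5+150*np.sin(a)+8]))))
E
```

```text
t: 17.4
eef_pos: [635.6, -236.9, 310.2]
tcp_rot: [3.141, -0.0, -3.071]
ft_force: [-0.5, 0.2, -0.1]
opening: 0.452
[  75.00068151 -184.21384094  310.22137023] 0.4516979348868308
0.8 [321.6121291  304.24277768]
0.85 [321.5728209  298.94690268]
0.9 [321.53360908 292.66594932]
0.92 [321.51800531 289.86469617]
0.95 [321.49473982 285.34215612]
```

View pics/w9.png

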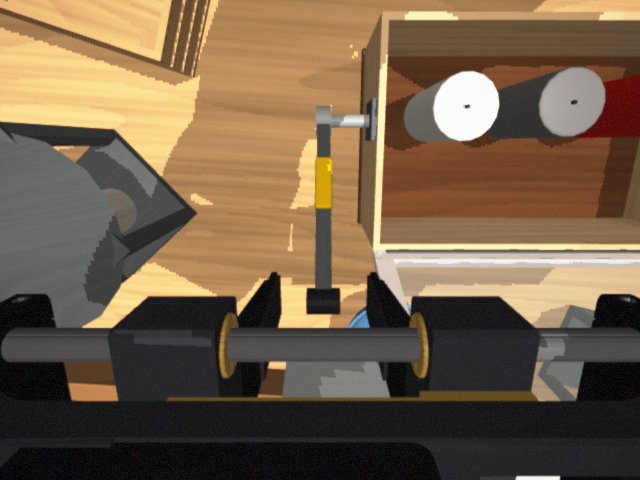

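View pics/s9.png

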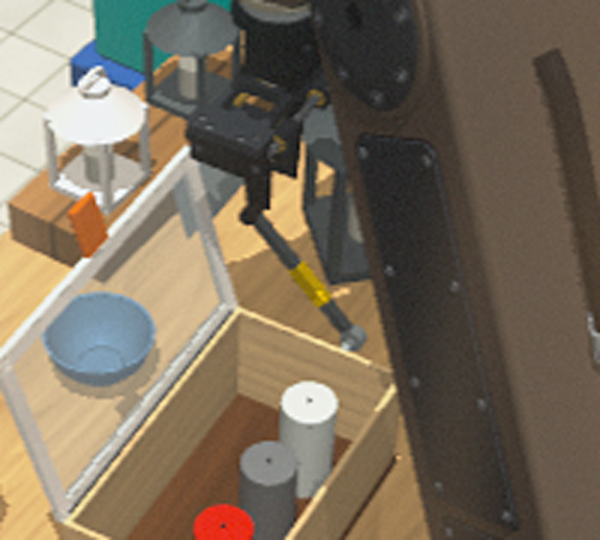

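The roller lies between the fingers at (323,300). I'll descend, pinch it and swing to near the stop.

```bash
python3 -m inch '{"hand":[0.45,0.45,0.45,0,0,0,0,0,0,0,0],"delta_pos":[[0,0,1],[0,0,1],[0,0,0.9],[0,0,0],[0,0,0],[0,0,0],[0,0,0],[0.51,0,-0.37],[0.5,0,-0.33],[0.51,0,-0.32],[0.4,0,-0.22]],"turn":[0,0,0,0,0,0,0,0,0,0,0]}'
python3 -m inch '{"hand":[0,0,0],"delta_pos":[[0.22,0,-0.12],[0.2,0,-0.1],[0,0,0]],"turn":[0,0,0]}'
python3 - <<'E'
from h import *
from cell import env,viewer
s=env.state(); print(w2b(s['eef_pos']),s['opening'],s['ft_force'])
E
```

```text
t: 18.6
eef_pos: [616.6, -238.3, 294.3]
tcp_rot: [-3.141, 0.001, -3.071]
ft_force: [0.6, -0.5, 0.0]
opening: 0.008
t: 18.9
eef_pos: [612.8, -238.6, 296.0]
tcp_rot: [-3.141, 0.0, -3.071]
ft_force: [0.6, -1.0, 0.0]
opening: 0.004
[  52.08787801 -184.31653646  296.01128062] 0.004437945548480958 [ 0.57848653 -1.01941909  0.04209865]
```

The fingers closed empty, so I'll look.

```bash
python3 - <<'E'
from h import *
from cell import env,viewer
c=viewer.get_calibration('wrist');p,d=viewer.read_camera('wrist'); cv2.imwrite('pics/w10.png',p)
p,d=viewer.read_camera('side'); cv2.imwrite('pics/s10.png',cv2.resize(p[60:240,250:450],None,fx=3,fy=3,interpolation=cv2.INTER_CUBIC))
for a in (.8,.85,.9,.95,1,1.05,1.1): print(a,w2px(c,b2w(np.array([-15+150*np.cos(a),-184,95.5+150*np.sin(a)+8]))),w2px(c,b2w(np.array([-15+65*np.cos(a),-184,95.5+65*np.sin(a)+8]))))
E
```

```text
0.8 [321.6832816  353.85291029] [322.15212833 223.90922279]
0.85 [321.64250038 349.97878017] [322.14327407 221.07499573]
0.9 [321.60183997 345.11636643] [322.13499687 217.97604109]
0.95 [321.56156421 339.19558926] [322.12734715 214.61496078]
1 [321.52197606 332.14857898] [322.12037486 210.99597618]
1.05 [321.48341881 323.91178294] [322.11412899 207.12503197]
1.1 [321.44627622 314.42846217] [322.10865699 203.00988542]
```

View pics/w10.png

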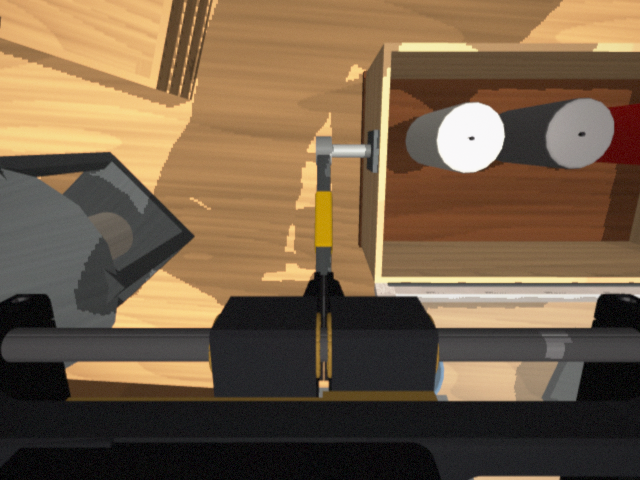

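View pics/s10.png

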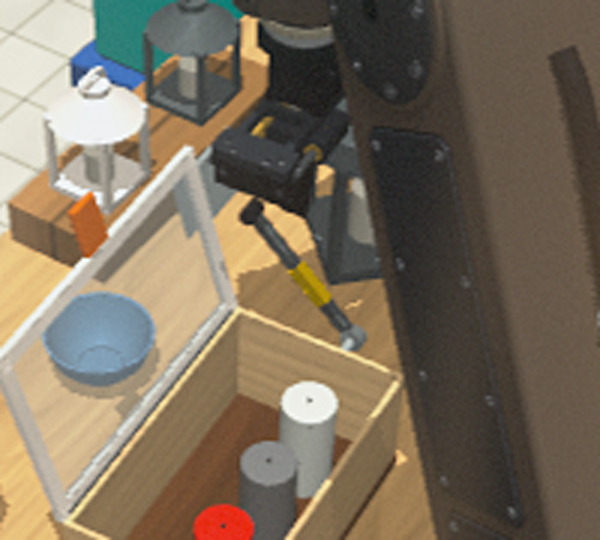

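The roller slipped out of the pinch. The stay is still at about 0.9 rad and untouched otherwise. I'll pinch the bar between sleeve and roller instead, at s≈108, where the palm stays clear.

```bash
python3 -m inch '{"hand":[0.4,0.4,0.4,0.4,0.4,0.4,0.4,0.4,0.4,0,0,0,0,0,0],"delta_pos":[[0,0,0],[0,0,0],[0,0,0],[0,0,0],[0,0,0],[0,0,1],[0,0,1.5],[0,0,1.5],[0,0,1],[0,0,0],[0,0,0],[0,0,0],[0,0,0],[0,0,0],[0,0,0]],"turn":[0,0,0,0,0,0,0,0,0,0,0,0,0,0,0]}'
python3 - <<'E'
from h import *
from cell import env,viewer
s=env.state(); print(w2b(s['eef_pos']),s['opening'],s['ft_force'])
p,d=viewer.read_camera('side'); cv2.imwrite('pics/s11.png',cv2.resize(p[60:240,250:450],None,fx=3,fy=3,interpolation=cv2.INTER_CUBIC))
E
```

```text
t: 20.5
eef_pos: [613.1, -238.6, 246.3]
tcp_rot: [-3.141, 0.001, -3.07]
ft_force: [1.7, -1.1, 1.1]
opening: 0.094
[  52.47109958 -184.39967849  246.33681524] 0.09381809317567166 [ 1.70707516 -1.1425166   1.05127546]
```

View pics/s11.png

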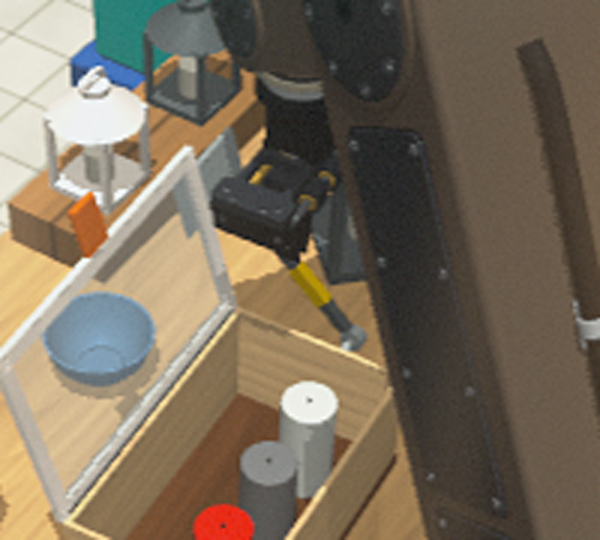

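```bash
python3 -m inch '{"hand":[0,0,0,0,0],"delta_pos":[[0.35,0,-0.26],[0.35,0,-0.24],[0.37,0,-0.22],[0.38,0,-0.21],[0.19,0,-0.10]],"turn":[0,0,0,0,0]}'
python3 -m inch '{"hand":[0,0,0],"delta_pos":[[0.2,0,-0.1],[0.15,0,-0.06],[0,0,0]],"turn":[0,0,0]}'
python3 - <<'E'
from h import *
from cell import env,viewer
s=env.state(); b=w2b(s['eef_pos']); print(b,s['opening'],s['ft_force'], np.arctan2(b[2]-66-95.5,b[0]+15),np.hypot(b[2]-66-95.5,b[0]+15))
p,d=viewer.read_camera('side'); cv2.imwrite('pics/s12.png',cv2.resize(p[60:240,250:450],None,fx=3,fy=3,interpolation=cv2.INTER_CUBIC))
E
```

```text
t: 21.05
eef_pos: [597.8, -239.7, 258.2]
tcp_rot: [-3.14, 0.006, -3.071]
ft_force: [9.5, 2.7, 9.2]
opening: 0.088
t: 21.35
eef_pos: [594.4, -239.9, 259.9]
tcp_rot: [-3.139, 0.006, -3.07]
ft_force: [6.4, 2.4, 10.6]
opening: 0.092
[  33.66340705 -184.43034896  259.94491204] 0.09224402278419092 [ 6.36922646  2.40354528 10.62254287] 1.1117020694663802 109.81588178214014
```

View pics/s12.png

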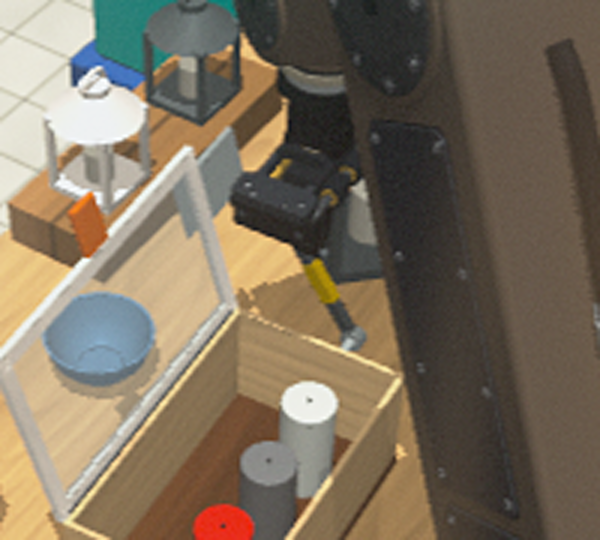

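```bash
python3 -m inch '{"hand":[0,0,0],"delta_pos":[[0.2,0,-0.1],[0.2,0,-0.1],[0,0,0]],"turn":[0,0,0]}'
python3 - <<'E'
from h import *
from cell import env,viewer
s=env.state(); b=w2b(s['eef_pos']); print(b,s['opening'],s['ft_force'],s['moment'], np.arctan2(b[2]-66-95.5,b[0]+15))
c=viewer.get_calibration('wrist');p,d=viewer.read_camera('wrist'); cv2.imwrite('pics/w13.png',p)
for a in (.95,1,1.05,1.1,1.15): print(a,[w2px(c,b2w(np.array([-15+r*np.cos(a),-184,95.5+r*np.sin(a)]))).round(1) for r in (43,65,87)])
E
```

```text
t: 21.7
eef_pos: [590.4, -240.2, 262.1]
tcp_rot: [-3.139, 0.006, -3.071]
ft_force: [7.5, 2.2, 11.1]
opening: 0.09
[  29.69158785 -184.42299346  262.06783001] 0.09002229731231692 [ 7.47826925  2.21676344 11.06525425] [ 0.53747218 -1.67437686  0.01947582] 1.152615387232393
0.95 [array([322.7, 230.9]), array([322.5, 259.1]), array([322.4, 291.3])]
1 [array([322.7, 228.5]), array([322.5, 255.7]), array([322.3, 286.9])]
1.05 [array([322.7, 226.1]), array([322.5, 252. ]), array([322.3, 282.1])]
1.1 [array([322.7, 223.4]), array([322.5, 248. ]), array([322.3, 276.8])]
1.15 [array([322.7, 220.7]), array([322.5, 243.8]), array([322.3, 271. ])]
```

View pics/w13.png

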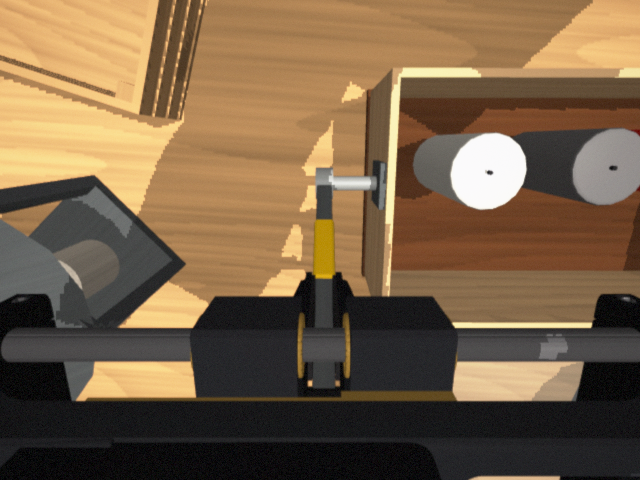

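```bash
python3 - <<'E'
from h import *
from cell import env,viewer
c=viewer.get_calibration('wrist')
for a in (.95,1,1.05,1.1,1.15): print(a,[w2px(c,b2w(np.array([-15+r*np.cos(a)-8*np.sin(a),-184,95.5+r*np.sin(a)+8*np.cos(a)]))).round(1) for r in (43,65,87)])
for p in ((324,200),(324,225),(324,250),(324,275)):
    d=viewer.read_camera('wrist')[1] if p==(324,200) else d
    print(p,w2b(px2w(c,*p,d[p[1],p[0]])).round(1))
E
```

```text
0.95 [array([322.7, 222.3]), array([322.5, 250.8]), array([322.3, 283.4])]
1 [array([322.7, 219.3]), array([322.5, 246.7]), array([322.3, 278.2])]
1.05 [array([322.7, 216.3]), array([322.5, 242.2]), array([322.3, 272.4])]
1.1 [array([322.7, 213.1]), array([322.5, 237.5]), array([322.3, 266.2])]
1.15 [array([322.7, 209.8]), array([322.5, 232.6]), array([322.3, 259.5])]
(324, 200) [  -7.6 -183.2  118.8]
(324, 225) [   3.8 -183.2  141.3]
(324, 250) [  14.6 -183.1  157. ]
(324, 275) [  24.2 -183.1  171.2]
```

```bash
python3 - <<'E'
from h import *
from cell import env,viewer
c=viewer.get_calibration('side')
p,d=viewer.read_camera('side'); cv2.imwrite('pics/s14.png',cv2.resize(p[100:190,310:400],(720,720),interpolation=cv2.INTER_CUBIC)[:600])
for a in (.9,.95,1,1.05,1.1,1.15): print(a,[((w2px(c,b2w(np.array([-15+r*np.cos(a),-184,95.5+r*np.sin(a)])))-[310,100])*8).round(0) for r in (0,43,65,87,150)])
E
```

```text
0.9 [array([458., 575.]), array([394., 477.]), array([361., 426.]), array([328., 374.]), array([230., 222.])]
0.95 [array([458., 575.]), array([399., 476.]), array([368., 424.]), array([337., 372.]), array([246., 217.])]
1 [array([458., 575.]), array([404., 476.]), array([376., 423.]), array([347., 370.]), array([263., 214.])]
1.05 [array([458., 575.]), array([409., 475.]), array([383., 422.]), array([357., 369.]), array([281., 211.])]
1.1 [array([458., 575.]), array([414., 475.]), array([391., 422.]), array([368., 368.]), array([299., 210.])]
1.15 [array([458., 575.]), array([419., 475.]), array([399., 422.]), array([379., 368.]), array([318., 209.])]
```

View pics/s14.png

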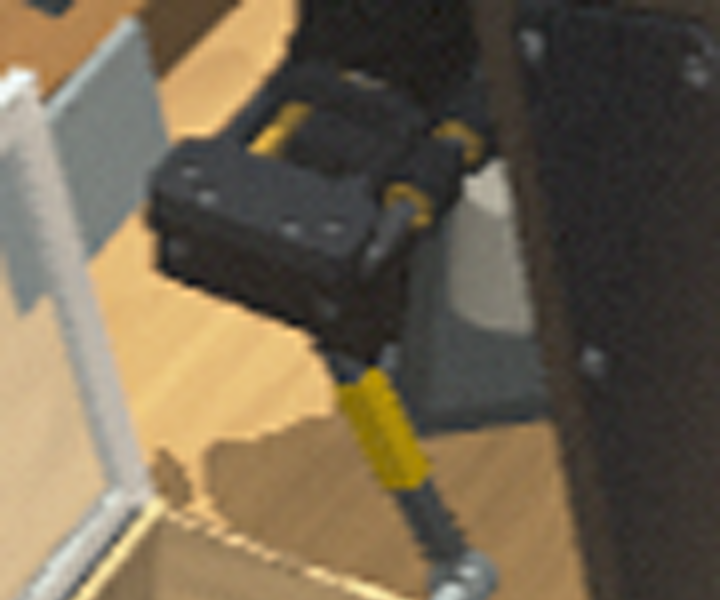

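The stay is only at about 1.0 rad: the roller bears on the finger's flank and blocks the last bit. I'll release and push the roller from behind with closed fingers, which is now clear of the catch.

```bash
python3 -m inch '{"hand":[0.45,0.45,0.45,0.45,0.45,0.45,0.45,0.45,0,0,0,0,0,0,0,0],"delta_pos":[[0,0,0],[0,0,0],[0,0,0],[0,0,0],[0,0,-1],[0,0,-2],[0,0,-2],[0,0,-0.6],[-1.5,0,0],[-1.5,0,0],[-1.5,0,0],[-1.4,0,0],[0,0,0],[0,0,0],[0,0,0],[0,0,0]],"turn":[0,0,0,0,0,0,0,0,0,0,0,0,0,0,0,0]}'
python3 - <<'E'
from h import *
from cell import env,viewer
s=env.state(); print(w2b(s['eef_pos']),s['opening'],s['ft_force'])
c=viewer.get_calibration('wrist');p,d=viewer.read_camera('wrist'); cv2.imwrite('pics/w15.png',p)
for a in (.9,.95,1,1.05,1.1): print(a,w2px(c,b2w(np.array([-15+150*np.cos(a),-184,95.5+150*np.sin(a)+8]))))
for v in (240,250,260,270,280): print(v,w2b(px2w(c,323,v,d[v,323])).round(1))
E
```

```text
t: 23.45
eef_pos: [647.4, -236.1, 315.9]
tcp_rot: [-3.141, -0.0, -3.071]
ft_force: [-0.1, 0.5, -1.0]
opening: 0.004
[  86.84242563 -184.27809506  315.93107713] 0.0041985224434328535 [-0.09218496  0.50877311 -1.04059621]
0.9 [321.77814037 268.0383588 ]
0.95 [321.74356044 260.05480206]
1 [321.70963282 250.97996663]
1.05 [321.6766458 240.7717751]
1.1 [321.64491876 229.39713485]
240 [  60.6 -183.4  228.4]
250 [  65.6 -183.3  229.5]
260 [ 145.8 -183.5   -1.3]
270 [ 158.3 -183.5   -1.6]
280 [  75.8 -183.3  245.2]
```

View pics/w15.png

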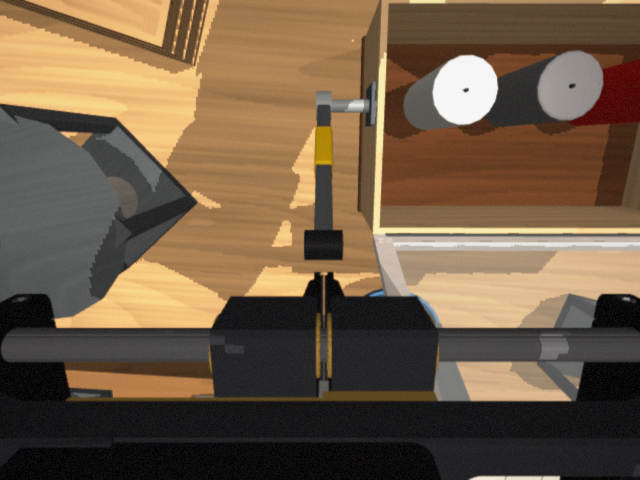

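The roller is at (323,245), just in front of the closed fingertips at (323,275). I'll descend behind it and push forward.

```bash
python3 -m inch '{"hand":[0,0,0,0,0,0,0],"delta_pos":[[0,0,1.3],[0,0,1.3],[0,0,0],[0.4,0,0],[0.4,0,0],[0.4,0,0],[0,0,0]],"turn":[0,0,0,0,0,0,0]}'
python3 -m inch '{"hand":[0,0,0],"delta_pos":[[0.3,0,0],[0.2,0,0],[0,0,0]],"turn":[0,0,0]}'
python3 - <<'E'
from h import *
from cell import env,viewer
s=env.state(); print(w2b(s['eef_pos']),s['opening'],s['ft_force'])
E
```

```text
t: 24.2
eef_pos: [635.4, -237.0, 290.3]
tcp_rot: [-3.141, 0.0, -3.071]
ft_force: [-0.7, -0.5, 0.4]
opening: 0.006
t: 24.5
eef_pos: [632.2, -237.1, 290.4]
tcp_rot: [-3.14, 0.005, -3.07]
ft_force: [10.4, 0.3, -0.5]
opening: 0.004
[  71.62838357 -184.24203204  290.3658226 ] 0.004221747337842729 [10.41719748  0.32495357 -0.49306333]
```

```bash
python3 -m inch '{"hand":[0,0,0],"delta_pos":[[0.2,0,0],[0.1,0,0],[0,0,0]],"turn":[0,0,0]}'
python3 - <<'E'
from h import *
from cell import env,viewer
s=env.state(); print(w2b(s['eef_pos']),s['opening'],s['ft_force'])
c=viewer.get_calibration('side')
p,d=viewer.read_camera('side'); cv2.imwrite('pics/s16.png',cv2.resize(p[100:190,310:400],(720,720),interpolation=cv2.INTER_CUBIC)[:600])
E
```

```text
t: 24.8
eef_pos: [631.1, -237.1, 290.8]
tcp_rot: [-3.139, 0.01, -3.07]
ft_force: [23.0, 2.6, -3.0]
opening: 0.004
[  70.50780135 -184.18914158  290.78170803] 0.0035579246312215157 [23.0029486   2.59634765 -2.99243651]
```

View pics/s16.png

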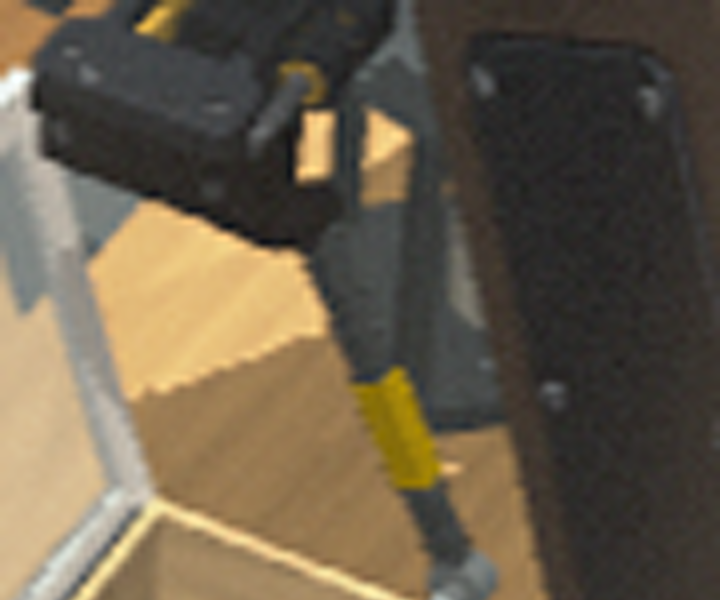

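The stay is against its stop: Fx rose to 23 N and the sleeve at (398,428) matches 1.10 rad. I'll back off, rise and go over the tab. There I'll turn the jaws to lie along the bin's x, so the fingers straddle the tab front and back and hold it positively.

```bash
python3 -m inch '{"hand":[0,0,0,0,0,0,0,0,0,0,0,0,0],"delta_pos":[[-0.6,0,0],[0,0,-3],[0,0,-4],[0,0,-4],[0,0,-3],[-0.94,2.63,0],[-0.94,2.63,0],[-0.94,2.63,0],[-0.94,2.63,0],[-0.94,2.63,0],[-0.94,2.63,0],[-0.94,2.63,0],[0,0,0]],"turn":[0,0,0,0,0,0,0,0,0,0,0,0,0]}'
python3 -m inch '{"hand":[0.45,0.45,0.45,0.45,0.45,0.45,0.45,0.45,0.45,0.45,0.45],"delta_pos":[[0,0,0],[0,0,0],[0,0,0],[0,0,0],[0,0,0],[0,0,0],[0,0,0],[0,0,0],[0,0,0],[0,0,0],[0,0,0]],"turn":[0.15,0.15,0.15,0.15,0.15,0.15,0.15,0.15,0.15,0.15,0.072]}'
python3 - <<'E'
from h import *
from cell import env,viewer
s=env.state(); print(w2b(s['eef_pos']),s['opening'],s['ft_force'],s['joints'])
c=viewer.get_calibration('wrist');p,d=viewer.read_camera('wrist'); cv2.imwrite('pics/w17.png',p); np.save('pics/w17_d.npy',d); np.save('pics/w17_T.npy',c['T'])
p,d=viewer.read_camera('side'); cv2.imwrite('pics/s17.png',cv2.resize(p[60:240,200:400],None,fx=3,fy=3,interpolation=cv2.INTER_CUBIC))
tip=lambda th:lidtab(th)+16*np.array([-np.cos(th),0,np.sin(th)])
for th in (1.8,1.85): print(th,lidtab(th),w2px(c,b2w(lidtab(th))),w2px(c,b2w(tip(th))))
print('grasp px',w2px(c,s['eef_pos']-[0,0,59]))
E
```

```text
t: 26.15
eef_pos: [686.8, -45.8, 429.4]
tcp_rot: [3.141, -0.001, -3.067]
ft_force: [0.3, -0.2, 0.0]
opening: 0.004
t: 27.25
eef_pos: [686.2, -49.6, 429.6]
tcp_rot: [-3.141, 0.0, 1.635]
ft_force: [-1.2, 0.1, -0.3]
opening: 0.447
[138.44588439  -0.86859592 429.63748204] 0.44739553894614276 [-1.23029335  0.09669494 -0.27438392] [-1.67904662e-01  4.99567797e-01  1.18104320e+00 -4.37631640e-04
  1.46150516e+00 -2.31614566e-01]
1.8 [132.90755764   0.         312.64022463] [315.92931543 268.39263133] [321.80109874 277.55832537]
1.85 [142.45069448   0.         310.00571945] [331.64444749 266.88390204] [339.92481365 275.69941925]
grasp px [325.49180761 312.82674612]
```

View pics/w17.png

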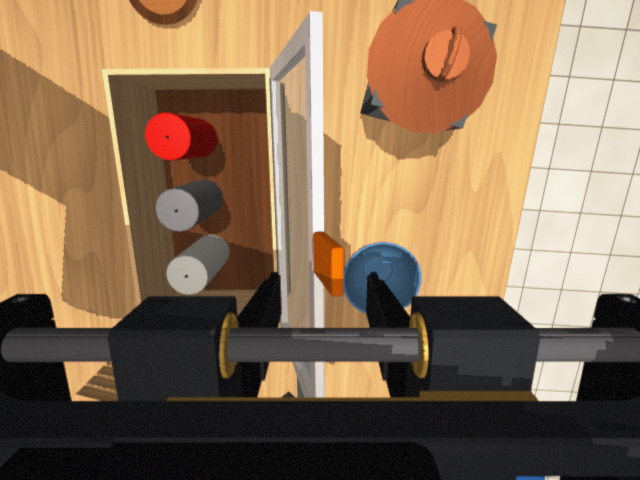

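View pics/s17.png

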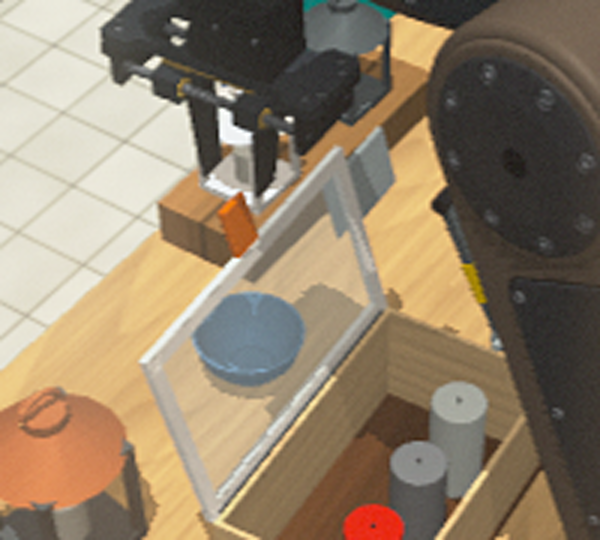

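The lid and tab are as expected, with the tab tip at (338,273). I'll descend to straddle it.

```bash
python3 -m inch '{"hand":[0.45,0.45,0.45,0.45,0.24,0.24,0.24,0.24,0.24],"delta_pos":[[0,0.45,1.5],[0,0,1.5],[0,0,1.5],[0,0,1.5],[0,0,0],[0,0,0],[0,0,0],[0,0,0],[0,0,0]],"turn":[0.0,0,0,0,0,0,0,0,0]}'
python3 - <<'E'
from h import *
from cell import env,viewer
s=env.state(); print(w2b(s['eef_pos'])-[0,0,59],s['opening'],s['ft_force'],s['tcp_rot'])
c=viewer.get_calibration('wrist');p,d=viewer.read_camera('wrist'); cv2.imwrite('pics/w18.png',p)
E
```

```text
t: 28.25
eef_pos: [691.0, -48.3, 370.3]
tcp_rot: [3.141, 0.0, 1.641]
ft_force: [0.8, -0.1, -0.7]
opening: 0.242
[ 1.43384213e+02 -3.87681852e-03  3.11276415e+02] 0.24243814782082773 [ 0.83744609 -0.12577644 -0.70622481] [3.14070260e+00 3.35153378e-04 1.64104835e+00]
```

View pics/w18.png

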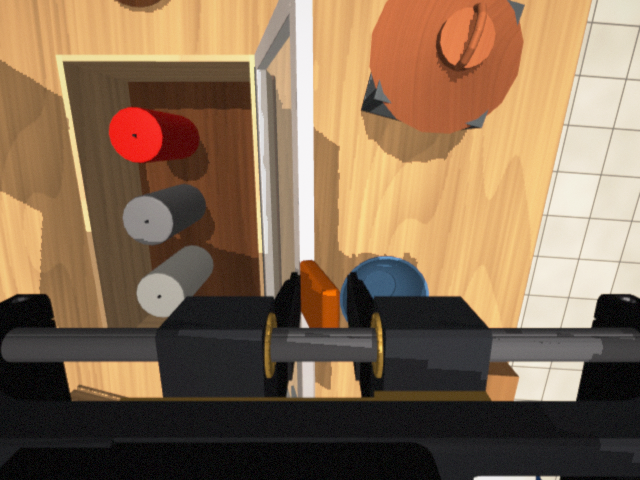

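The tab sits between the fingers at (320,295). Now I'll bring the lid forward slowly.

```bash
python3 -m inch '{"hand":[0.24,0.24,0.24,0.24,0.24,0.24,0.24,0.24,0.24,0.24],"delta_pos":[[0,-0.56,-0.16],[0,-0.57,-0.14],[0,-0.58,-0.12],[0,-0.58,-0.10],[0,-0.58,-0.09],[0,-0.59,-0.07],[0,-0.59,-0.05],[0,-0.59,-0.03],[0,-0.59,-0.02],[0,-0.4,0]],"turn":[0,0,0,0,0,0,0,0,0,0]}'
python3 - <<'E'
from h import *
from cell import env,viewer
s=env.state(); print(w2b(s['eef_pos'])-[0,0,59],s['opening'],s['ft_force'],s['tcp_rot'])
c=viewer.get_calibration('wrist');p,d=viewer.read_camera('wrist'); cv2.imwrite('pics/w19.png',p)
p,d=viewer.read_camera('side'); cv2.imwrite('pics/s19.png',cv2.resize(p[60:240,200:400],None,fx=3,fy=3,interpolation=cv2.INTER_CUBIC))
E
```

```text
t: 29.3
eef_pos: [634.3, -52.3, 377.5]
tcp_rot: [-3.141, 0.0, 1.641]
ft_force: [0.4, 0.2, -0.0]
opening: 0.239
[ 8.64695327e+01 -3.46078168e-02  3.18539188e+02] 0.2394083744178241 [ 0.3977418   0.24970968 -0.00764029] [-3.14142313e+00  6.36708536e-05  1.64077371e+00]
```

View pics/w19.png

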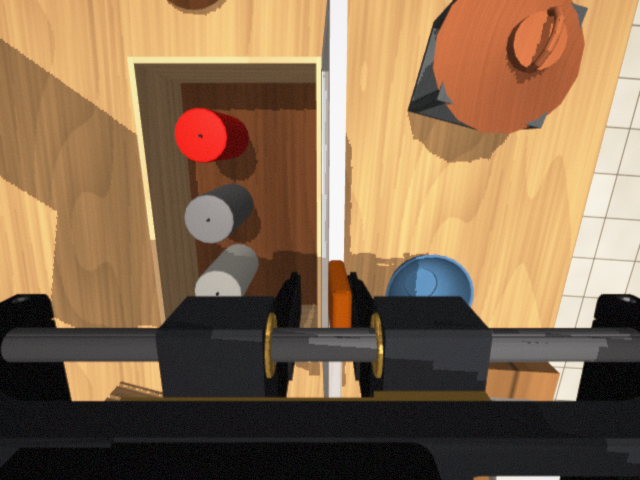

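View pics/s19.png

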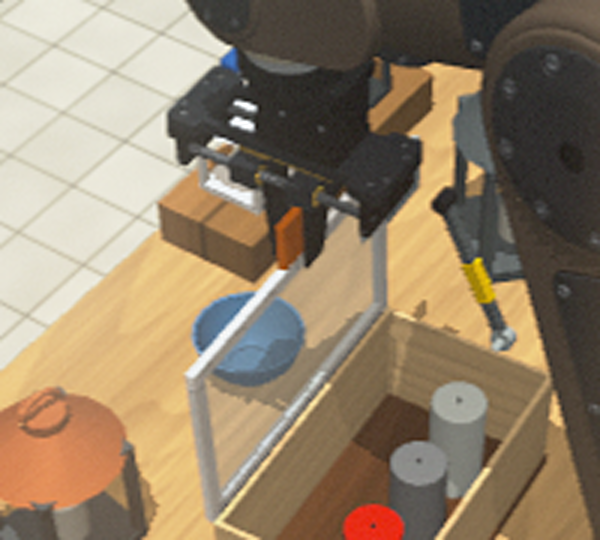

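The lid is about upright against the rear finger. I'll narrow the gap, then ease it over the top and down.

```bash
python3 -m inch '{"hand":[0.17,0.17,0.17,0.17,0.17,0.17,0.17,0.17,0.17,0.17,0.17],"delta_pos":[[0,0,0],[0,0,0],[0,-0.3,0],[0,-0.3,0],[0,-0.35,0.02],[0,-0.35,0.03],[0,-0.35,0.04],[0,-0.35,0.05],[0,-0.35,0.05],[0,-0.35,0.06],[0,-0.35,0.06]],"turn":[0,0,0,0,0,0,0,0,0,0,0]}'
python3 - <<'E'
from h import *
from cell import env,viewer
s=env.state(); print(w2b(s['eef_pos'])-[0,0,59],s['opening'],s['ft_force'],s['tcp_rot'])
p,d=viewer.read_camera('side'); cv2.imwrite('pics/s20.png',cv2.resize(p[60:240,200:400],None,fx=3,fy=3,interpolation=cv2.INTER_CUBIC))
E
```

```text
t: 30.5
eef_pos: [604.1, -54.4, 374.4]
tcp_rot: [-3.142, 0.0, 1.641]
ft_force: [0.6, 0.3, -0.1]
opening: 0.172
[ 5.62277375e+01 -4.72025090e-02  3.15378512e+02] 0.1724979667984735 [ 0.62233818  0.2874255  -0.12505056] [-3.14155961e+00  7.30633547e-05  1.64079120e+00]
```

View pics/s20.png

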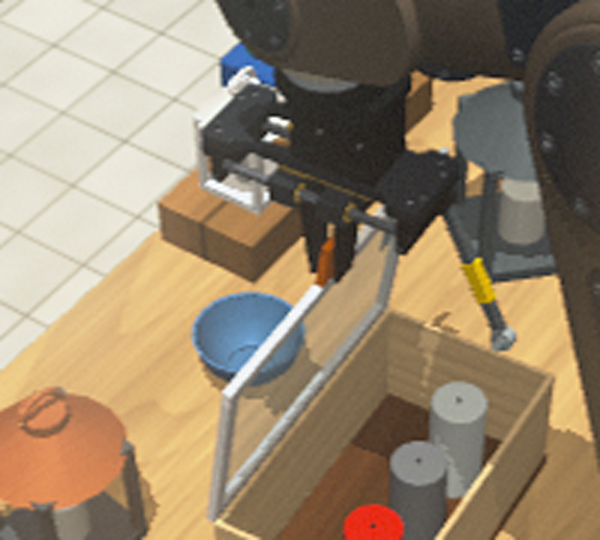

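```bash
python3 -m inch '{"hand":[0.17,0.17,0.17,0.17,0.17,0.17],"delta_pos":[[0,-0.2,0.04],[0,-0.2,0.04],[0,-0.2,0.04],[0,-0.2,0.04],[0,-0.2,0.04],[0,0,0]],"turn":[0,0,0,0,0,0]}'
python3 - <<'E'
from h import *
from cell import env,viewer
s=env.state(); print(w2b(s['eef_pos'])-[0,0,59],s['opening'],s['ft_force'],s['tcp_rot'])
c=viewer.get_calibration('wrist');p,d=viewer.read_camera('wrist'); cv2.imwrite('pics/w21.png',p)
p,d=viewer.read_camera('side'); cv2.imwrite('pics/s21.png',cv2.resize(p[60:240,200:400],None,fx=3,fy=3,interpolation=cv2.INTER_CUBIC))
E
```

```text
t: 31.15
eef_pos: [594.2, -55.1, 372.4]
tcp_rot: [-3.141, 0.0, 1.641]
ft_force: [-0.3, 0.2, 0.2]
opening: 0.171
[ 4.63336219e+01 -3.76926868e-02  3.13399664e+02] 0.17093182153188094 [-0.26463499  0.15677168  0.21671028] [-3.14149465e+00  4.06950636e-05  1.64079219e+00]
```

View pics/w21.png

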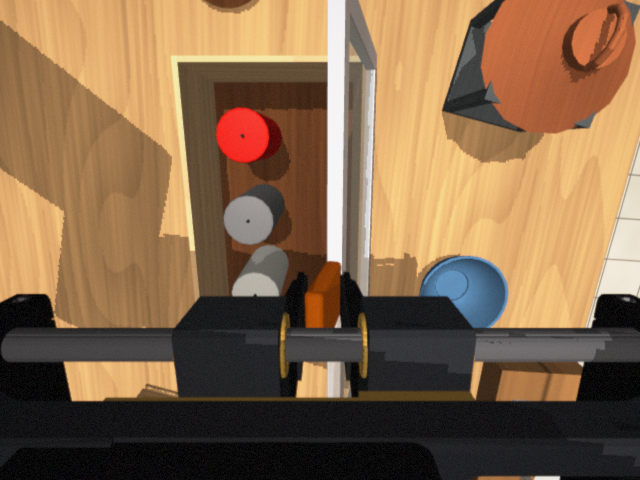

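View pics/s21.png

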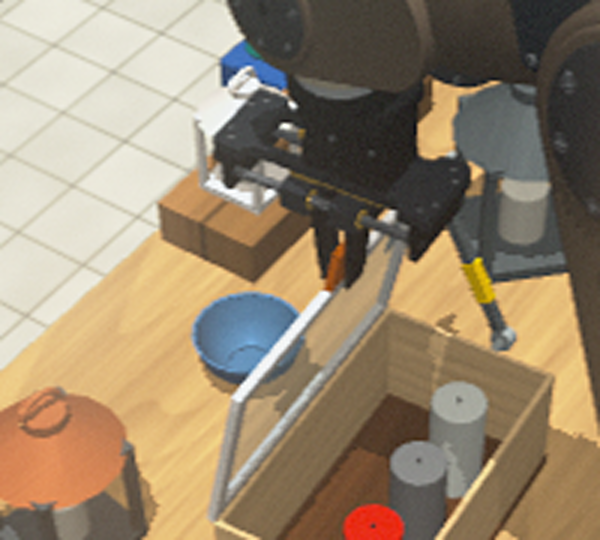

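```bash
python3 -m inch '{"hand":[0.17,0.17,0.17,0.17,0.17],"delta_pos":[[0,-0.2,0.04],[0,-0.2,0.04],[0,-0.2,0.04],[0,-0.2,0.04],[0,0,0]],"turn":[0,0,0,0,0]}'
python3 - <<'E'
from h import *
from cell import env,viewer
s=env.state(); print(w2b(s['eef_pos'])-[0,0,59],s['opening'],s['ft_force'],s['tcp_rot'])
c=viewer.get_calibration('wrist');p,d=viewer.read_camera('wrist'); cv2.imwrite('pics/w22.png',p)
p,d=viewer.read_camera('side'); cv2.imwrite('pics/s22.png',cv2.resize(p[60:240,200:400],None,fx=3,fy=3,interpolation=cv2.INTER_CUBIC))
c=viewer.get_calibration('side')
for th in (1.3,1.33,1.355,1.38,1.4,1.45): print(th,[((w2px(c,b2w(np.array([85-170*np.cos(th)+h*np.sin(th),145,120.5+170*np.sin(th)+h*np.cos(th)])))-[200,60])*3).round(0) for h in (0,6)])
E
```

```text
t: 31.75
eef_pos: [589.9, -55.4, 371.9]
tcp_rot: [3.129, 0.001, 1.641]
ft_force: [24.1, 3.8, -3.8]
opening: 0.173
[ 4.20092269e+01 -1.16210483e-03  3.12868811e+02] 0.17285885665661632 [24.08876886  3.78321695 -3.81965704] [3.12929509e+00 6.85108293e-04 1.64067950e+00]
1.3 [array([249., 406.]), array([242., 402.])]
1.33 [array([243., 402.]), array([236., 398.])]
1.355 [array([238., 399.]), array([231., 395.])]
1.38 [array([233., 396.]), array([226., 392.])]
1.4 [array([229., 394.]), array([222., 390.])]
1.45 [array([220., 389.]), array([213., 385.])]
```

View pics/w22.png

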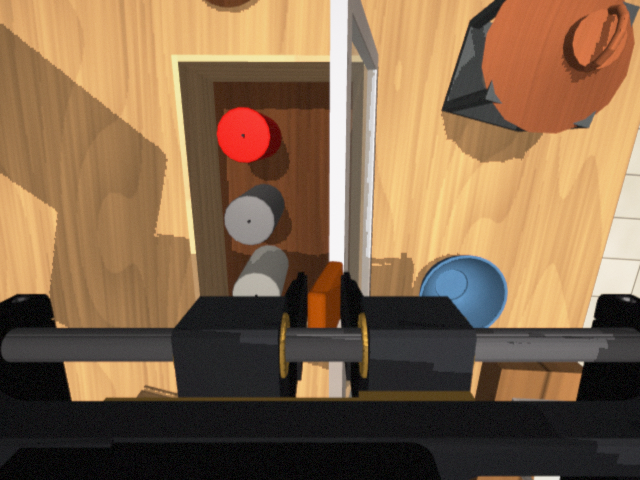

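View pics/s22.png

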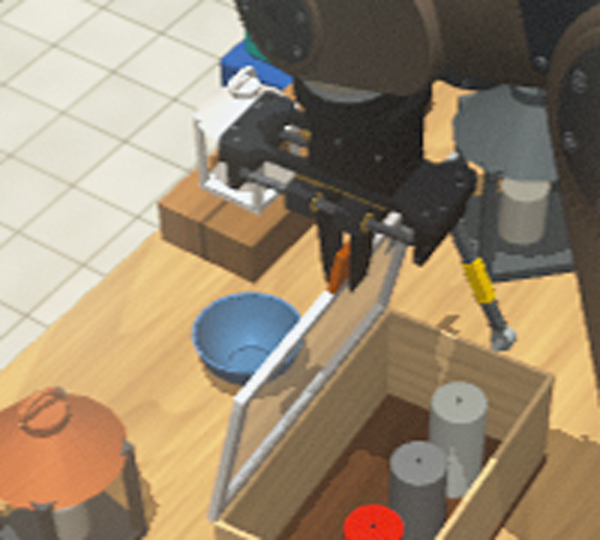

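The stop is felt (24 N) and the lid corner at (234,401) fits 1.355, so the lid sits on the stay. I'll ease off, open slightly and rise clear.

```bash
python3 -m inch '{"hand":[0.3,0.3,0.3,0.3,0.3,0.3,0.3,0.3],"delta_pos":[[0,0.3,0],[0,0.25,0],[0,0,0],[0,0,-1],[0,0,-2],[0,0,-3],[0,0,-3],[0,0,0]],"turn":[0,0,0,0,0,0,0,0]}'
python3 - <<'E'
from h import *
from cell import env,viewer
s=env.state(); print(w2b(s['eef_pos']),s['opening'],s['ft_force'],s['joints'])
c=viewer.get_calibration('wrist');p,d=viewer.read_camera('wrist'); cv2.imwrite('pics/w23.png',p); np.save('pics/w23_T.npy',c['T']); np.save('pics/w23_d.npy',d)
tip=lambda th:lidtab(th)+16*np.array([-np.cos(th),0,np.sin(th)])
for th in (1.3,1.33,1.355,1.38,1.4): print(th,w2px(c,b2w(tip(th))),w2px(c,b2w(np.array([85-170*np.cos(th),145,120.5+170*np.sin(th)]))))
p,d=viewer.read_camera('side'); cv2.imwrite('pics/s23.png',cv2.resize(p[60:240,200:400],None,fx=3,fy=3,interpolation=cv2.INTER_CUBIC))
E
```

```text
t: 32.65
eef_pos: [592.0, -55.4, 465.6]
tcp_rot: [3.135, 0.002, 1.641]
ft_force: [-0.3, 0.2, -0.1]
opening: 0.299
[ 4.40554259e+01 -1.20006971e-01  4.65557629e+02] 0.2986336058171352 [-0.31001608  0.17669853 -0.10470997] [-2.04276750e-01  3.24242478e-01  1.36931528e+00 -1.31789061e-04
  1.44133550e+00 -2.74219628e-01]
1.3 [303.21230264 258.51011598] [316.52810589  32.46257261]
1.33 [312.61025517 259.21978204] [323.9058007   31.91996371]
1.355 [320.58055396 259.74939294] [330.14868497  31.51344934]
1.38 [328.65987696 260.22076886] [336.4663728   31.14975651]
1.4 [335.19060038 260.55475926] [341.56693049  30.89038428]
```

View pics/w23.png

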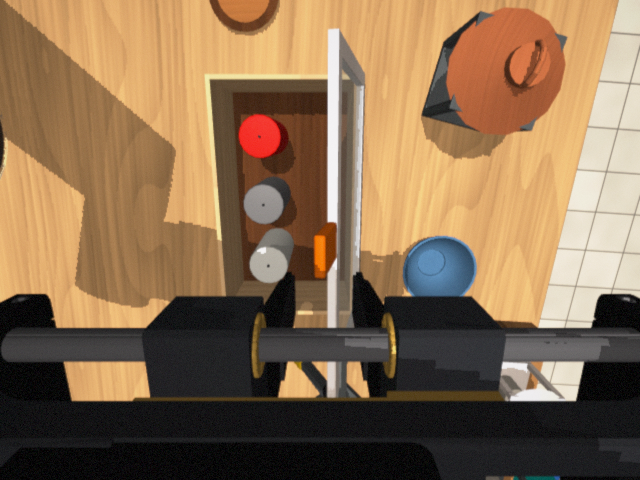

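View pics/s23.png

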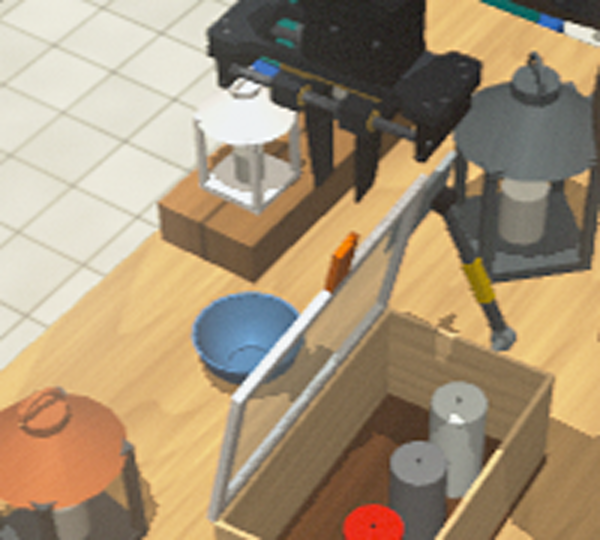

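The lid rests on the stay by itself, with the tab tip at (321,255) matching 1.355. Now I'll go over the red candle (260,136), with the jaws turned back along the bin's y.

```bash
python3 - <<'E'
from h import *
from cell import viewer
c=viewer.get_calibration('wrist'); c['T']=np.load('pics/w23_T.npy'); d=np.load('pics/w23_d.npy')
W=ray_z(c,260.5,136,115); print('red',W,w2b(W)); W=px2w(c,260,136,d[136,260]); print(W,w2b(W))
E
python3 -m inch '{"hand":[0.66,0.66,0.66,0.66,0.66,0.66,0.66,0.66,0.66,0.66,0.66,0.66,0.66,0.66,0.66],"delta_pos":[[2,-1.85,0],[2,-1.85,0],[2,-1.85,0],[2,-1.75,0],[0,0,0],[0,0,0],[0,0,0],[0,0,0],[0,0,0],[0,0,0],[0,0,0],[0,0,0],[0,0,0],[0,0,0],[0,0,0]],"turn":[0,0,0,0,-0.15,-0.15,-0.15,-0.15,-0.15,-0.15,-0.15,-0.15,-0.15,-0.15,-0.07]}'
python3 - <<'E'
from h import *
from cell import env,viewer
s=env.state(); print(w2b(s['eef_pos']),s['opening'],s['tcp_rot'],s['joints'])
c=viewer.get_calibration('wrist');p,d=viewer.read_camera('wrist'); cv2.imwrite('pics/w24.png',p); np.save('pics/w24_T.npy',c['T']); np.save('pics/w24_d.npy',d)
E
```

```text
red [514.50941735  20.36192513 115.        ] [-27.94712756  80.79774535 115.        ]
[514.24667143  20.31438595 116.95714645] [-28.21254049  80.76856708 116.95714645]
t: 34.25
eef_pos: [513.2, 19.4, 459.7]
tcp_rot: [3.141, -0.002, -3.067]
ft_force: [-0.5, -0.5, 0.1]
opening: 0.658
[-29.33205618  79.90643124 459.72492902] 0.6577891434257056 [ 3.14136309e+00 -2.16757032e-03 -3.06679775e+00] [-9.08866818e-02  1.95164985e-01  1.56164892e+00 -1.33313536e-04
  1.38695450e+00 -1.73645315e+00]
```

View pics/w24.png

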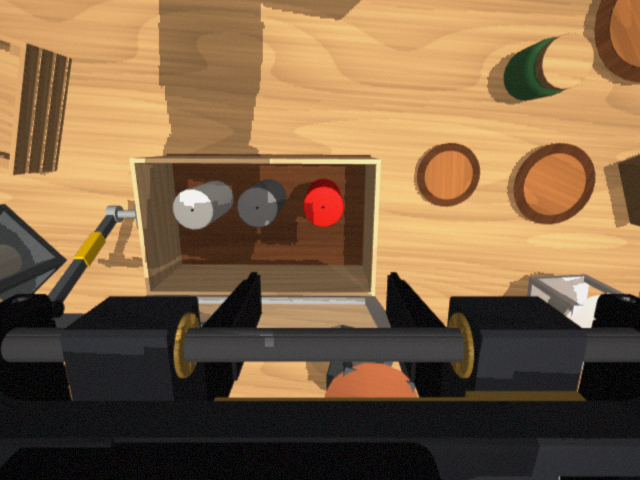

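```bash
python3 - <<'E'
from h import *
from cell import viewer,env
c=viewer.get_calibration('wrist'); c['T']=np.load('pics/w24_T.npy'); p=cv2.imread('pics/w24.png')
hsv=cv2.cvtColor(p,cv2.COLOR_BGR2HSV)
print('red dot',ray_z(c,323.5,207,115))
m=((hsv[...,2]<130)&(hsv[...,1]>90)).astype(np.uint8); m[:130]=0; m[240:]=0; m[:,:400]=0; m[:,605:]=0
n,l,st,ce=cv2.connectedComponentsWithStats(m)
for i in range(1,n):
    if st[i,4]>150:
        cnt=np.argwhere(l==i)[:,::-1].astype(np.int32); h=cv2.convexHull(cnt); e=cv2.fitEllipse(h); print(st[i],e,ray_z(c,e[0][0],e[0][1],12 if st[i,0]>500 else 9))
ct=viewer.get_calibration('top'); cs=viewer.get_calibration('side')
s=env.state(); D=np.array([514.3,19.6])-s['eef_pos'][:2]; a=s['tcp_rot'][2]; print('tool cm',(D[0]*np.cos(a)+D[1]*np.sin(a))/10,(D[0]*np.sin(a)-D[1]*np.cos(a))/10)
crop=p[120:240,400:640]; cv2.imwrite('pics/w24c.png',cv2.resize(crop,None,fx=3,fy=3,interpolation=cv2.INTER_CUBIC))
E
```

```text
red dot [513.08728149  20.77404641 115.        ]
[ 417  143   63   63 1142] ((447.6931457519531, 174.037353515625), (59.65633773803711, 64.93118286132812), 46.24605178833008) [468.70132327 199.83526297   9.        ]
[ 513  144   82   80 2033] ((553.6024780273438, 183.11627197265625), (73.92129516601562, 87.16612243652344), 47.77157974243164) [469.94379956 355.69801085  12.        ]
tool cm -0.10775176111503697 0.015070517090528198
```

View pics/w24c.png

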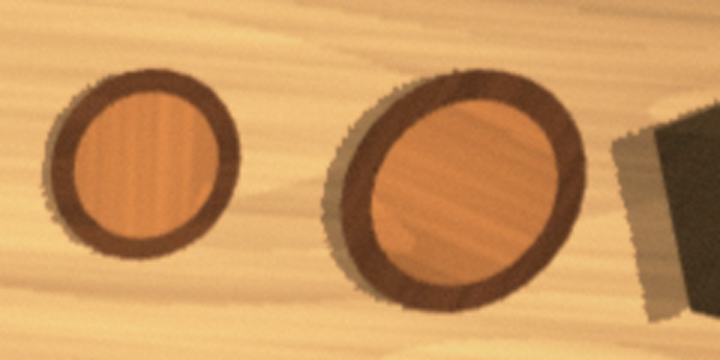

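```bash
python3 -m inch '{"hand":[0.68,0.68,0.68,0.68,0.68,0.68,0.68],"delta_pos":[[-0.1,0.05,3],[0,0,4],[0,0,4],[0,0,4],[0,0,4],[0,0,3],[0,0,1.5]],"turn":[-0.0,0,0,0,0,0,0]}'
python3 - <<'E'
from h import *
from cell import env,viewer
s=env.state(); print(w2b(s['eef_pos']),s['opening'],s['tcp_rot'])
c=viewer.get_calibration('wrist');p,d=viewer.read_camera('wrist'); cv2.imwrite('pics/w25.png',p)
print(w2px(c,s['eef_pos']-[0,0,s['eef_pos'][2]-115]))
p,d=viewer.read_camera('side'); cv2.imwrite('pics/s25.png',p)
E
```

```text
t: 35.0
eef_pos: [513.1, 20.0, 222.7]
tcp_rot: [3.141, -0.005, -3.074]
ft_force: [0.0, 0.6, 0.7]
opening: 0.68
[-29.34116033  80.5168402  222.65191098] 0.6799014835524776 [ 3.14092911 -0.00492742 -3.07433409]
[321.18258301 275.71863644]
```

View pics/w25.png

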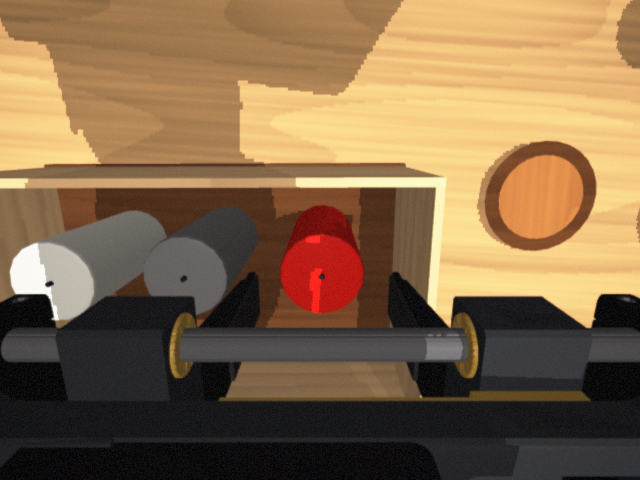

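View pics/s25.png

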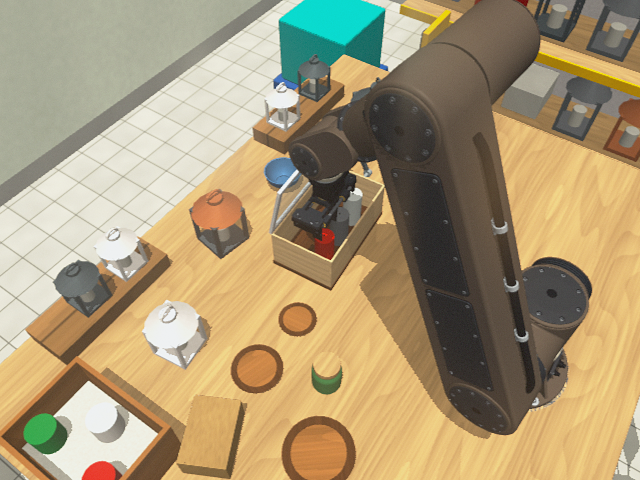

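```bash
python3 - <<'E'
import cv2
p=cv2.imread('pics/s25.png'); cv2.imwrite('pics/s25c.png',cv2.resize(p[90:270,240:420],(800,800),interpolation=cv2.INTER_CUBIC)[:600])
E
python3 -m inch '{"hand":[0.68,0.68],"delta_pos":[[0,0,1.5],[0,0,1.5]],"turn":[0,0]}'
```

```text
t: 35.3
eef_pos: [514.7, 19.9, 196.3]
tcp_rot: [-3.141, 0.001, -3.074]
ft_force: [0.2, -0.4, -1.1]
opening: 0.68
```

View pics/s25c.png

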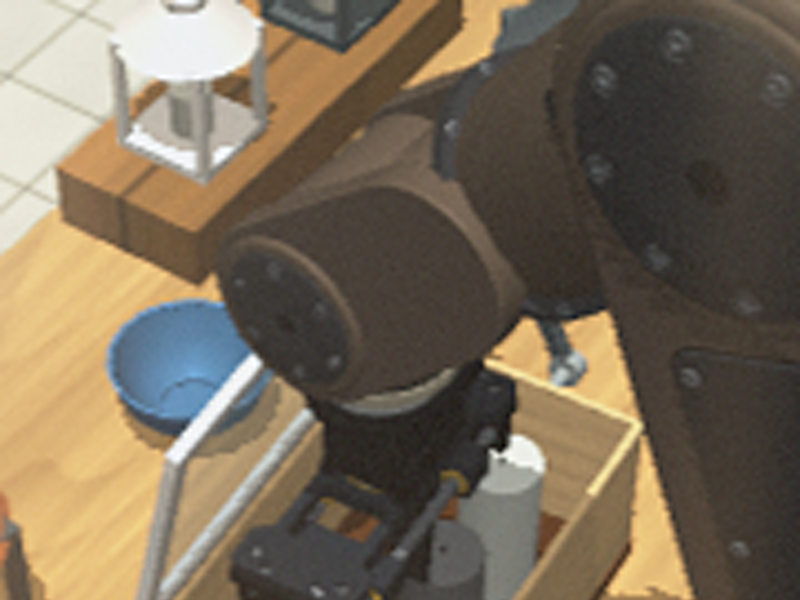

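```bash
python3 -m inch '{"hand":[0.68,0.68],"delta_pos":[[0,0,1],[0,0,1]],"turn":[0,0]}'
python3 -m inch '{"hand":[0.68,0.68,0.68],"delta_pos":[[0,0,0.8],[0,0,0.8],[0,0,0]],"turn":[0,0,0]}'
python3 - <<'E'
from h import *
from cell import env,viewer
s=env.state(); print(w2b(s['eef_pos']),s['opening'],s['tcp_rot'],s['ft_force'],s['tau'])
p,d=viewer.read_camera('side'); cv2.imwrite('pics/s26.png',cv2.resize(p[90:270,240:420],(800,800),interpolation=cv2.INTER_CUBIC)[:600])
c=viewer.get_calibration('wrist');p,d=viewer.read_camera('wrist'); cv2.imwrite('pics/w26.png',p)
E
```

```text
t: 35.5
eef_pos: [514.6, 19.9, 175.8]
tcp_rot: [-3.141, 0.001, -3.073]
ft_force: [0.1, -0.0, 0.6]
opening: 0.684
t: 35.8
eef_pos: [514.3, 20.0, 159.0]
tcp_rot: [3.141, -0.001, -3.073]
ft_force: [-0.6, 0.0, 0.1]
opening: 0.684
[-28.2242073   80.42003868 159.01494297] 0.6837416060311495 [ 3.14145458e+00 -1.25986205e-03 -3.07257317e+00] [-0.64038095  0.01204376  0.06016052] [-1.75689615e-02 -5.31937301e+01 -1.60662550e+01 -2.94274755e-02
 -2.00249464e-01  2.57265820e-03]
```

View pics/s26.png

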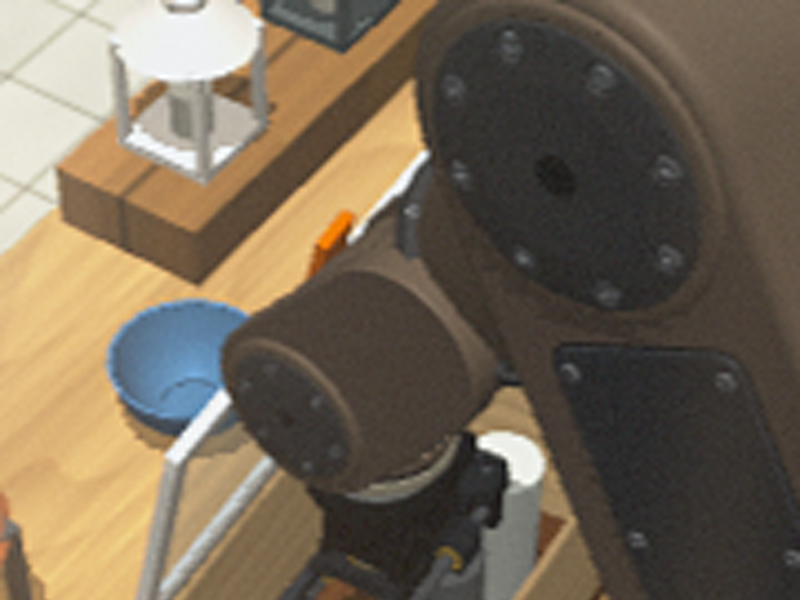

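View pics/w26.png

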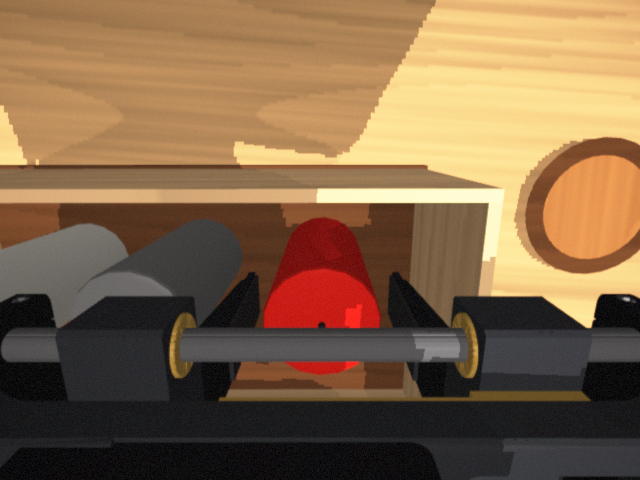

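The candle is centred between the fingers at (322,300), and the lid corner at (175,457) has not moved. I'll grip and lift.

```bash
python3 -m inch '{"hand":[0.68,0,0,0,0,0,0,0],"delta_pos":[[0,0,0.5],[0,0,0],[0,0,0],[0,0,0],[0,0,0],[0,0,0],[0,0,-0.5],[0,0,-0.5]],"turn":[0,0,0,0,0,0,0,0]}'
python3 -m inch '{"hand":[0,0,0,0,0,0,0,0],"delta_pos":[[0.4,0,-1],[0.5,0,-2],[0.5,0,-2],[0,0,-2.5],[0,0,-2.5],[0,0,-2.5],[0,0,-2],[0,0,0]],"turn":[0,0,0,0,0,0,0,0]}'
python3 - <<'E'
from h import *
from cell import env,viewer
s=env.state(); print(w2b(s['eef_pos']),s['opening'],s['tcp_rot'],s['ft_force'])
p,d=viewer.read_camera('side'); cv2.imwrite('pics/s27.png',p)
c=viewer.get_calibration('wrist');p,d=viewer.read_camera('wrist'); cv2.imwrite('pics/w27.png',p)
E
```

```text
t: 36.7
eef_pos: [514.4, 19.9, 165.1]
tcp_rot: [-3.142, -0.0, -3.072]
ft_force: [0.2, -0.2, -1.2]
opening: 0.521
t: 37.5
eef_pos: [500.7, 19.0, 312.6]
tcp_rot: [-3.141, 0.005, -3.072]
ft_force: [-0.1, 0.4, -1.8]
opening: 0.52
[-41.8363154   80.39644887 312.64274739] 0.5197026337273319 [-3.14069545  0.00487084 -3.07230465] [-0.09960076  0.39454816 -1.84707988]
```

View pics/s27.png

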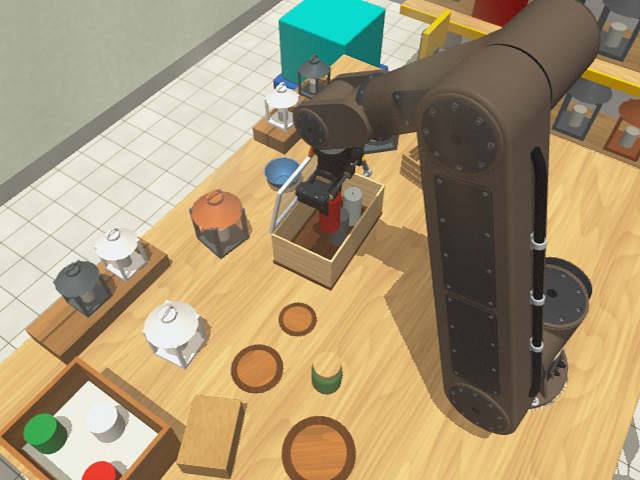

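View pics/w27.png

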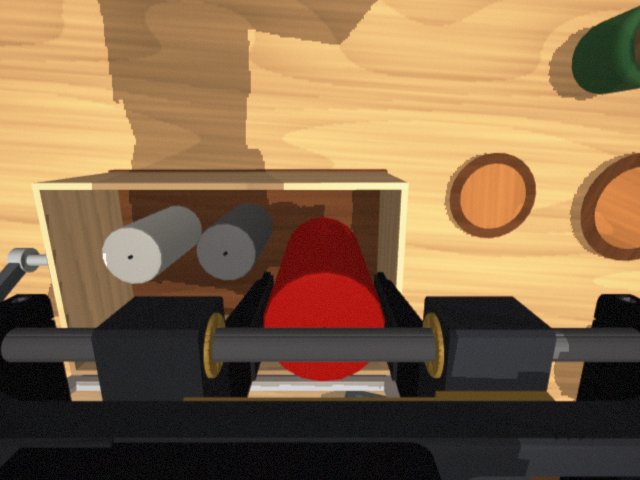

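I have the candle, and white and grey still stand in the bin. I'll move towards the plate and stop short to measure its centre.

```bash
python3 -m inch '{"hand":[0,0,0,0,0,0,0,0,0,0,0],"delta_pos":[[0,1,0],[0,2.2,0],[0,2.5,0],[0,2.5,0],[0,2.5,0],[0,2.5,0],[0,2.5,0],[0,2.5,0],[0,2.5,0],[0,2.4,0],[0,0,0]],"turn":[0,0,0,0,0,0,0,0,0,0,0]}'
python3 - <<'E'
from h import *
from cell import env,viewer
s=env.state(); print(s['eef_pos'],s['opening'],s['tcp_rot'],s['ft_force'])
c=viewer.get_calibration('wrist');p,d=viewer.read_camera('wrist'); cv2.imwrite('pics/w28.png',p); np.save('pics/w28_T.npy',c['T']); np.save('pics/w28_d.npy',d)
E
```

```text
t: 38.7
eef_pos: [483.7, 251.9, 308.4]
tcp_rot: [-3.141, -0.002, -3.07]
ft_force: [0.2, -1.3, -2.1]
opening: 0.524
[483.68844445 251.92773975 308.42859281] 0.5240840002544739 [-3.14142093e+00 -2.01633204e-03 -3.07001136e+00] [ 0.15533869 -1.25084468 -2.05935857]
```

View pics/w28.png

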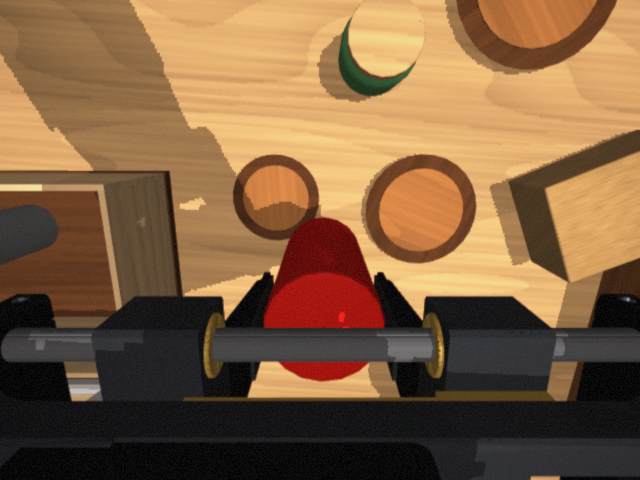

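```bash
python3 - <<'E'
from h import *
from cell import viewer,env
def ell(img,c,box,zs=12):
    hsv=cv2.cvtColor(img,cv2.COLOR_BGR2HSV); x0,y0,x1,y1=box
    sub=hsv[y0:y1,x0:x1]; b=img[y0:y1,x0:x1]
    # inner disc: bright orange-brown high saturation
    print('ring col', sub.reshape(-1,3)[:3])
    for nm,m in dict(plate=(sub[...,1]>135)).items():
        m=cv2.morphologyEx(m.astype(np.uint8),cv2.MORPH_CLOSE,np.ones((3,3)))
        n,l,st,ce=cv2.connectedComponentsWithStats(m); i=1+np.argmax(st[1:,4])
        h=cv2.convexHull(np.argwhere(l==i)[:,::-1].astype(np.int32)); e=cv2.fitEllipse(h)
        w=ray_z(c,e[0][0]+x0,e[0][1]+y0,zs); print(nm,st[i],e,w.round(1))
c=viewer.get_calibration('wrist'); c['T']=np.load('pics/w28_T.npy'); p=cv2.imread('pics/w28.png')
hsv=cv2.cvtColor(p,cv2.COLOR_BGR2HSV)
print(hsv[208,[360,362,364,366,368,370,374,378,384,400,420,440,460,465,470,473,476,480]])
ell(p,c,(355,145,485,272))
pt=cv2.imread('pics/top0.png'); ell(pt,viewer.get_calibration('top'),(188,238,235,285))
ps=cv2.imread('pics/side0.png'); ell(ps,viewer.get_calibration('side'),(226,340,288,397))
cv2.imwrite('pics/w28c.png',cv2.resize(p[140:280,350:490],(560,560),interpolation=cv2.INTER_CUBIC))
E
```

```text
[[ 17 123 236]
 [ 15 134 168]
 [ 16 136 159]
 [ 12 156 111]
 [ 11 162 107]
 [ 12 172 110]
 [ 11 159 111]
 [ 12 167 119]
 [ 13 175 217]
 [ 13 172 221]
 [ 13 169 216]
 [ 13 174 210]
 [ 13 168 209]
 [ 11 163 102]
 [ 11 162 112]
 [ 12 170 105]
 [ 15 137 210]
 [ 18 120 242]]
ring col [[ 18 122 240]
 [ 18 123 241]
 [ 18 121 241]]
plate [   7    9  115  110 9628] ((64.67716979980469, 63.18251037597656), (107.3835220336914, 115.3499526977539), 57.94645690917969) [469.4 355.7  12. ]
ring col [[ 17  98 202]
 [ 16  97 202]
 [ 16  98 203]]Traceback (most recent call last):
  File "<stdin>", line 17, in <module>
  File "<stdin>", line 10, in ell
    return _wrapfunc(a, 'argmax', axis=axis, out=out, **kwds)
    return bound(*args, **kwds)
ValueError: attempt to get argmax of an empty sequence
```

```bash
python3 - <<'E'
from h import *
from cell import viewer,env
c=viewer.get_calibration('wrist'); c['T']=np.load('pics/w28_T.npy'); p=cv2.imread('pics/w28.png')
hsv=cv2.cvtColor(p,cv2.COLOR_BGR2HSV); x0,y0=355,145; sub=hsv[145:272,355:485]
for nm,m in dict(all=(sub[...,1]>146)&(sub[...,0]<=14),disc=(sub[...,1]>150)&(sub[...,2]>170)&(sub[...,0]<=14)).items():
    m=cv2.morphologyEx(m.astype(np.uint8),cv2.MORPH_OPEN,np.ones((3,3)))
    n,l,st,ce=cv2.connectedComponentsWithStats(m); i=1+np.argmax(st[1:,4])
    h=cv2.convexHull(np.argwhere(l==i)[:,::-1].astype(np.int32)); e=cv2.fitEllipse(h)
    print(nm,st[i],e,ray_z(c,e[0][0]+x0,e[0][1]+y0,12).round(1))
cs=viewer.get_calibration('side'); print('side',ray_z(cs,200+286/5-.4,290+393/5-.4,12),'disc',ray_z(cs,200+284.5/5-.4,290+391/5-.4,12))
cv2.imwrite('pics/w28c.png',cv2.resize(p[140:280,350:490],(560,560),interpolation=cv2.INTER_CUBIC))
E
```

```text
all [  11   10  110  108 9322] ((65.27123260498047, 63.29652404785156), (105.15554809570312, 112.9116439819336), 50.42934036254883) [469.5 356.3  12. ]
disc [  24   24   84   82 5378] ((65.67395782470703, 64.26461029052734), (79.8659439086914, 85.4258041381836), 53.393043518066406) [470.5 356.9  12. ]
side [471.15104467 357.27554457  12.        ] disc [472.31600126 356.88675175  12.        ]
```

View pics/w28c.png

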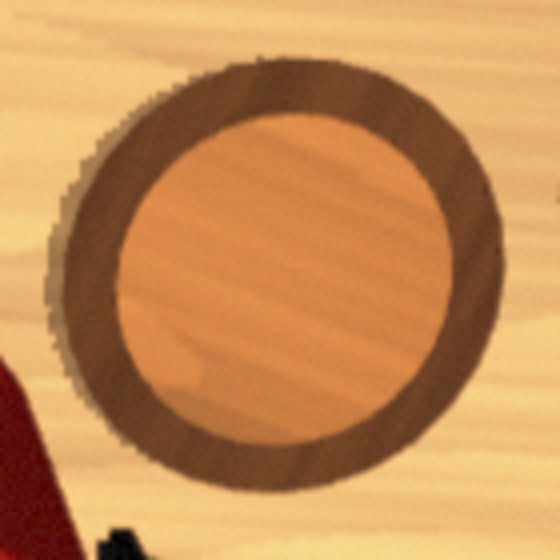

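The wrist and side views give the plate centre at about (471,356.5). The top camera reads (475,353); I trust the first two, since the candle grasp confirmed the wrist view. I'll move over the plate and descend most of the way.

```bash
python3 -m inch '{"hand":[0,0,0,0,0,0,0,0,0,0,0,0],"delta_pos":[[0.1,1.5,0],[0.1,2.5,0],[0.1,2.5,0],[0.1,2.5,0],[0.12,1.52,0],[0,0,1],[0,0,3],[0,0,3],[0,0,3],[0,0,2],[0,0,1],[0,0,0]],"turn":[0,0,0,0,0,0,0,0,0,0,0,0]}'
python3 - <<'E'
from h import *
from cell import env,viewer
s=env.state(); print(s['eef_pos'],s['opening'],s['tcp_rot'],s['ft_force'])
c=viewer.get_calibration('wrist');p,d=viewer.read_camera('wrist'); cv2.imwrite('pics/w29.png',p); np.save('pics/w29_T.npy',c['T'])
p,d=viewer.read_camera('side'); cv2.imwrite('pics/s29.png',cv2.resize(p[250:430,160:360],None,fx=3,fy=3,interpolation=cv2.INTER_CUBIC))
E
```

```text
t: 39.95
eef_pos: [471.9, 353.2, 178.5]
tcp_rot: [-3.14, -0.002, -3.073]
ft_force: [-0.0, 0.3, -0.7]
opening: 0.525
[471.88929846 353.2037973  178.46140904] 0.5247433660638621 [-3.14023490e+00 -2.29917499e-03 -3.07301829e+00] [-0.0322976   0.28065569 -0.65424699]
```

View pics/w29.png

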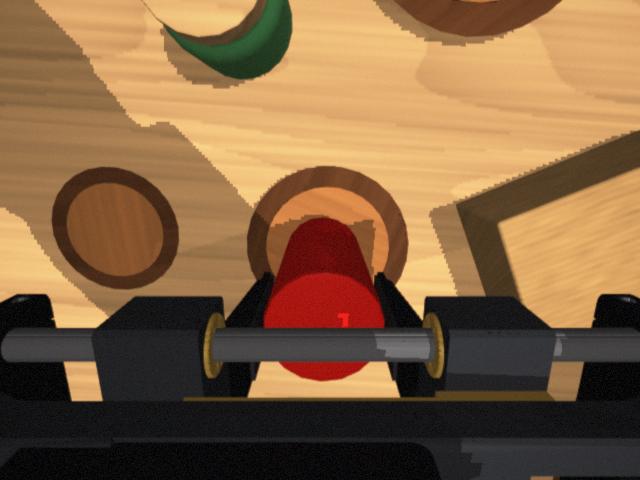

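View pics/s29.png

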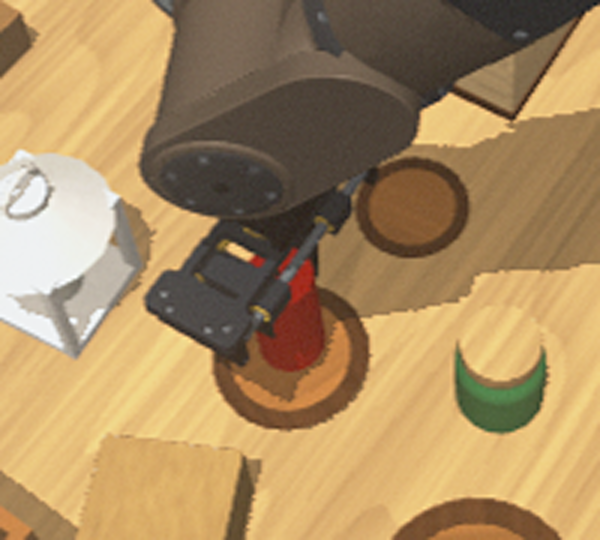

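The plate centre is about 3 mm further to +y in both views. I'll correct that and lower to contact.

```bash
python3 -m inch '{"hand":[0,0,0,0,0],"delta_pos":[[0.07,0.33,0],[0,0,0.7],[0,0,0.5],[0,0,0.25],[0,0,0]],"turn":[0,0,0,0,0]}'
python3 -m inch '{"hand":[0,0,0],"delta_pos":[[0,0,0.1],[0,0,0.1],[0,0,0]],"turn":[0,0,0]}'
```

```text
t: 40.55
eef_pos: [471.0, 357.2, 164.8]
tcp_rot: [-3.141, -0.001, -3.072]
ft_force: [-0.3, 0.7, -2.1]
opening: 0.523
t: 40.85
eef_pos: [471.2, 357.2, 163.2]
tcp_rot: [-3.142, 0.0, -3.072]
ft_force: [0.1, -0.3, -2.1]
opening: 0.519
```

```bash
python3 -m inch '{"hand":[0,0,0],"delta_pos":[[0,0,0.1],[0,0,0.08],[0,0,0]],"turn":[0,0,0]}'
```

```text
t: 41.15
eef_pos: [471.3, 357.3, 161.9]
tcp_rot: [3.141, 0.001, -3.072]
ft_force: [-1.2, -1.2, 3.6]
opening: 0.522
```

The candle's base has touched the plate (Fz went from -2 to +3.6 N). I'll release and rise.

```bash
python3 -m inch '{"hand":[0.75,0.75,0.75,0.75,0.75,0.75,0.75,0.75,0.75,0.75,0.75],"delta_pos":[[0,0,0],[0,0,0],[0,0,0],[0,0,0],[0,0,-1],[0,0,-2],[0,0,-3],[0,0,-3],[0,0,-3],[0,0,-3],[0,0,0]],"turn":[0,0,0,0,0,0,0,0,0,0,0]}'
python3 - <<'E'
from h import *
from cell import env,viewer
s=env.state(); print(s['eef_pos'],s['opening'],s['tcp_rot'],s['ft_force'])
c=viewer.get_calibration('wrist');p,d=viewer.read_camera('wrist'); cv2.imwrite('pics/w30.png',p); np.save('pics/w30_T.npy',c['T'])
p,d=viewer.read_camera('side'); cv2.imwrite('pics/s30.png',p)
p,d=viewer.read_camera('top'); cv2.imwrite('pics/t30.png',p)
E
```

```text
t: 42.25
eef_pos: [471.8, 357.7, 316.2]
tcp_rot: [3.138, 0.006, -3.072]
ft_force: [0.3, 0.6, 0.4]
opening: 0.751
[471.75439913 357.7242024  316.21254279] 0.7505154554308049 [ 3.13848084  0.00627996 -3.07228087] [0.26334247 0.56658869 0.37276585]
```

View pics/w30.png

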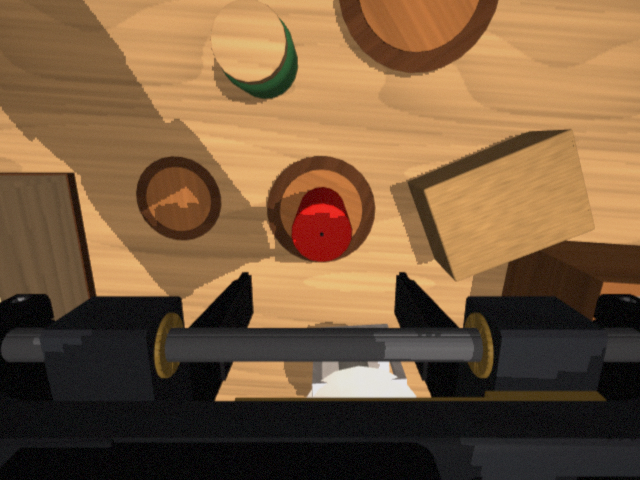

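View pics/s30.png

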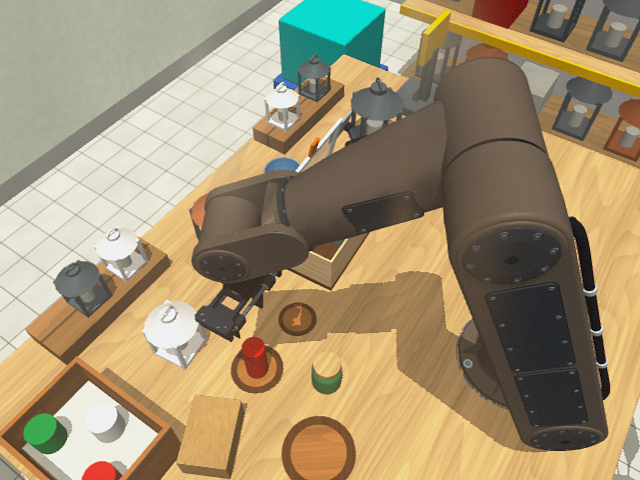

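View pics/t30.png

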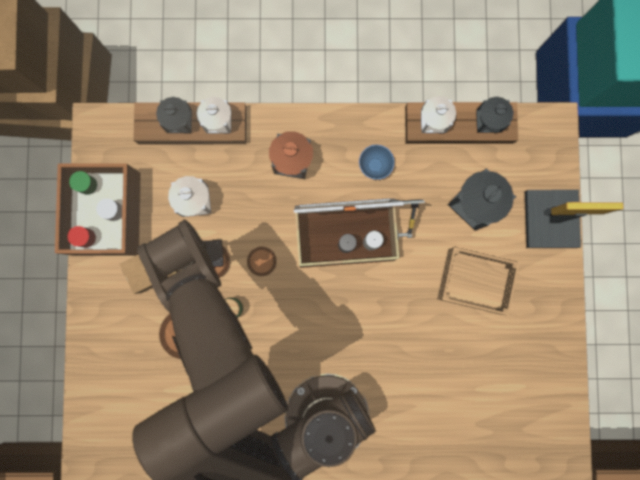

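The candle stands on the plate, the lid is propped on the stay, and grey (348,242) and white (374,240) stand in the bin. Next I'll check the centring, moving the arm aside for a clear view.

```bash
python3 -m inch '{"hand":[0.75,0.75,0.75,0.75,0.75,0.75],"delta_pos":[[0,-1,-1],[0,-2.5,-1],[0,-2.5,0],[0,-2.5,0],[0,-2.5,0],[0,0,0]],"turn":[0,0,0,0,0,0]}'
python3 - <<'E'
from h import *
from cell import env,viewer
c=viewer.get_calibration('wrist');p,d=viewer.read_camera('wrist'); cv2.imwrite('pics/w31.png',p)
c0=dict(c); c0['T']=np.load('pics/w30_T.npy'); print('candle top w30',ray_z(c0,321.5,233.5,122))
# plate predicted outline overlays for candidate centre
p0=cv2.imread('pics/w30.png')
hsv=cv2.cvtColor(p0,cv2.COLOR_BGR2HSV); sub=hsv[145:280,258:385]
m=((sub[...,1]>146)&(sub[...,0]<=14)|((sub[...,0]>170)|(sub[...,0]<5))&(sub[...,1]>150)).astype(np.uint8)
m=cv2.morphologyEx(m,cv2.MORPH_OPEN,np.ones((3,3)));n,l,st,ce=cv2.connectedComponentsWithStats(m); i=1+np.argmax(st[1:,4])
h=cv2.convexHull(np.argwhere(l==i)[:,::-1].astype(np.int32)); e=cv2.fitEllipse(h); print(st[i],e,ray_z(c0,e[0][0]+258,e[0][1]+145,12))
p,d=viewer.read_camera('side'); cv2.imwrite('pics/s31.png',cv2.resize(p[310:400,200:320],None,fx=6,fy=6,interpolation=cv2.INTER_CUBIC))
cs=viewer.get_calibration('side'); 
for z in (12,122): print(z,((w2px(cs,np.array([471.3,357.3,z]))-[200,310])*6).round())
cv2.imwrite('pics/s31b.png',cv2.resize(p[60:240,200:400],None,fx=3,fy=3,interpolation=cv2.INTER_CUBIC))
s=env.state(); print(s['t'],s['ft_force'])
E
```

```text
t: 43.0
eef_pos: [478.8, 245.0, 331.5]
tcp_rot: [-3.141, -0.001, -3.075]
ft_force: [0.2, 0.8, 0.3]
opening: 0.749
candle top w30 [469.58689416 357.82164699 122.        ]
[   9   11  108  106 8876] ((62.55925750732422, 63.66218948364258), (105.83891296386719, 107.42337799072266), 94.75914001464844) [469.40754317 356.56638724  12.        ]
12 [340. 349.]
122 [313. 216.]
43.1 [0.77571363 0.56880779 0.05378901]
```

View pics/s31.png

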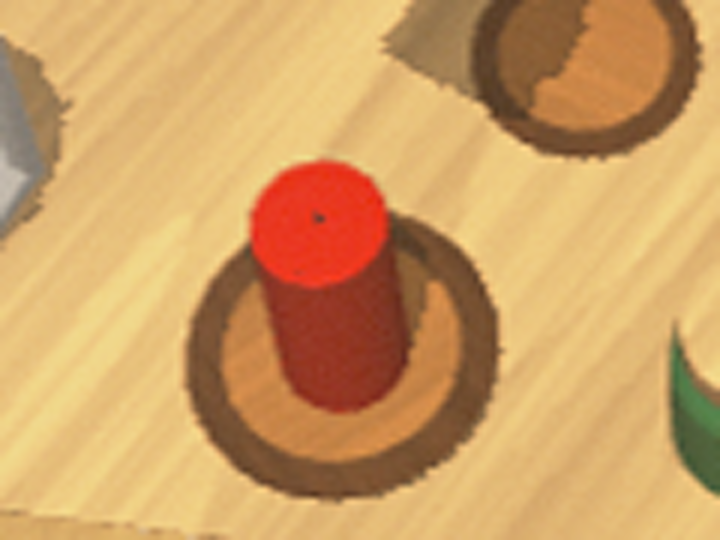

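View pics/s31b.png

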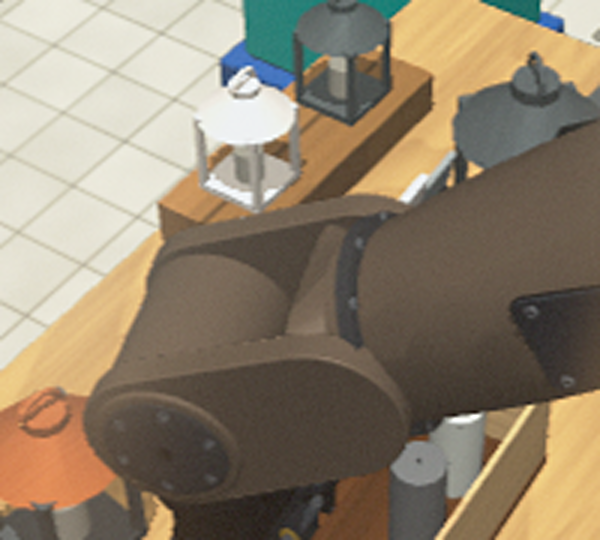

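View pics/w31.png

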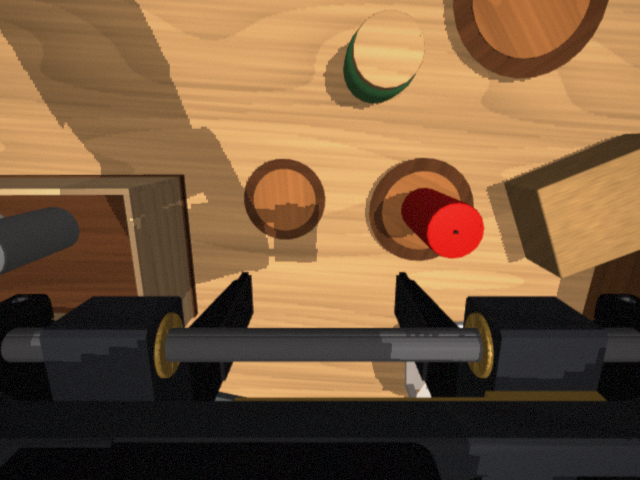

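The candle top at (469.6,357.8) and the plate centre at (469.4,356.6) agree within about 1–2 mm. I'll take a last look at the bin, then hand in.

```bash
python3 - <<'E'
from h import *
from cell import env,viewer
p,d=viewer.read_camera('top'); cv2.imwrite('pics/t32.png',cv2.resize(p[130:290,130:450],None,fx=2.5,fy=2.5,interpolation=cv2.INTER_CUBIC))
a=cv2.imread('pics/t30.png'); print(cv2.absdiff(a,p)[195:270,290:425].mean())
s=env.state(); print(s['t'],abs(s['qvel']).max())
E
```

```text
4.437530864197531
43.15 0.015997826766388792
```

View pics/t32.png

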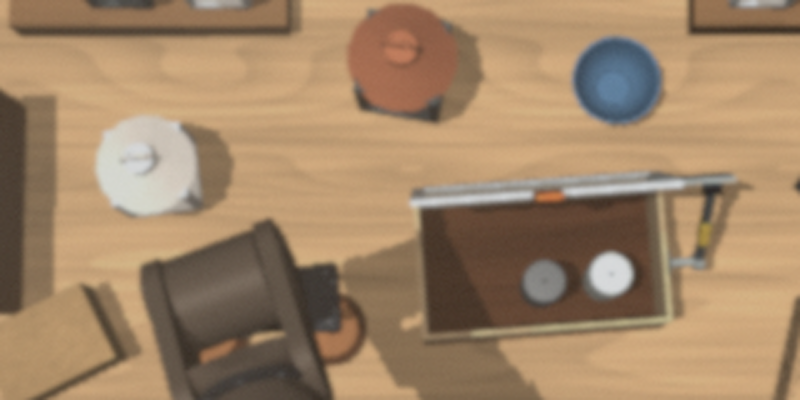

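The lid is still propped on the raised stay (the roller under the catch at (715,185)). Grey (545,282) and white (610,272) are standing, the neighbouring goods are unmoved and the arm is clear.

```bash
python3 - <<'E'
from cell import ticket
print(ticket.job_done())
E
```

```text
the job is handed in; nothing more can be done
None
```

The job is done and handed in at about 43 s of the 72 s allowed. I tipped the lid back to its stop with the stay folded, then raised the stay to its stop. I brought the lid forward between the fingers until it rested on the stay. Then I took out the red candle and stood it on the 120 mm plate.

**Last checks**
- **Lid and stay:** the lid reads about 1.355 rad, resting on the stay by itself. The stay reads about 1.10 rad, pressed against its stop with 23 N.
- **Red candle:** it stands upright, about 1–2 mm off the plate's centre.
- **Everything else:** white and grey still stand in the bin, and the plate and neighbouring goods look unmoved. The arm was clear of everything.

**What went wrong or disagreed**
- **Tab slip:** while opening, the pads slid some 12 mm along the tab, so I nudged the lid on until I felt the stop.
- **Stay grip:** one pinch on the stay's roller slipped off, and a second on the bar jammed at about 1.0 rad. I finished by pushing the roller from behind.
- **Plate position:** the top camera put the plate about 5 mm away from where the wrist and side cameras did. I used the latter two.

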